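# Set up a rotation rig for zeroing: sensor to its stops, drum held heavy side down

### The arm

A 6-joint arm with a two-finger parallel gripper is mounted at the origin on the work surface. World frame = base frame: x ahead of the robot, y to its left, z up, the work surface at z = 0. Lengths are in m, angles in rad, forces in N, time in s.
With the tool pointing down it reaches from about 0.35 to 0.975 m from the base axis. Payload 4.9 kg.
Tool frame: the origin (TCP) lies at the very end of the fingers, on their centre line; the grasp point (between the pads) lies 19 mm behind it; x points along the fingers, z is the direction in which the jaws open and shut, and the axes are right-handed (so a half turn about x gives the same grasp; the last joint's range is limited). The gripper opens to 85 mm and grips with 20 to 120 N. Pads are 22 mm wide; open, the fingers measure 114 mm over their backs; the gripper's body (76 mm by 85 mm) begins 54 mm behind the grasp point. The pads swing forward as they close: fully open they stand 13 mm farther back than shut.
Start: joints at [-1.332, 0.053, 1.613, -0, 1.476, -0.119], TCP at [0.219, -0.585, 0.231] pointing down, gripper open.
Joint ranges: [-3.01, 3.01], [-1.01, 2.22], [0.06, 2.58], [-1.02, 4.17], [0.09, 2.62], [-3.14, 3.14]. Speed limits (rad/s): [2.57, 2.57, 3.14, 3.14, 3.14, 3.14].

### API

Orientations are given as a rotation vector (axis times angle).
In Python, from station import ctrl, imaging gives the robot as it stands. The module is installed in compiled form; this text tells all that it offers.
- The arm moves only by the shell command python3 -m jog 'ROWS' [FORCE]. ROWS is JSON, a list that holds one entry, the list of rows, each a list of 5 numbers: the shift along the tool's x, y, z in m, then the turn about the tool's x in rad, then the closure, from -1 (fully open) to 1 (shut). A call has 1 to 12 rows; each row is the pose to reach, as a shift and turn from the pose measured when the call began, along the tool's axes at that moment; what a row does not reach only later rows make up. A row lasts 1/10 s, in which the tool goes at most 50 mm and 8.59 degrees, less where a joint would pass 70% of its speed; a pose out of reach is approached as far as the arm can. A call with a gripper value outside its range is refused whole. The fingers move at their own pace and stop on an object; FORCE is the grip in N (left out, the last holds). Time passes only in rows, so rows that repeat a pose let the fingers close. It gives the time, the measured TCP pose, the force and the opening at its end, in the units of the state.
- ctrl.get_obs(): the state, without advancing time (a new reading comes with each control period).
- imaging.get_image(name): name is "scene" or "top" or "wrist"; returns a dict with "color" (480x640x3 uint8, red, green, blue), "intrinsics" (3x3 intrinsics, pixels), "R" (3x3) and "t" (3): a world point X has camera coordinates R X + t. Camera axes: x right, y down, z forward; pixel columns grow to the right and rows downward; lengths in m; the calibration is good to about 2 mm. A picture is of the moment at which its call begins. There is no depth.
- ctrl.finish_job(): hands the job in, once; it reports no verdict.
The state is a dict: "t": time; "q": joint angles; "dq": joint speeds; "effort": joint torques, N m; "tool_pos": TCP position; "tool_rot": TCP orientation; "contact_force": force on the tool from outside, world axes, zero at the start; "wrist_torque": the same for the moment, N m; "opening": finger opening in m.
Only numpy, scipy, OpenCV 4.12 (cv2) and the standard library are available. Lean on these libraries where they do the work, as an engineer would, in place of code of your own. Each camera call takes 0.05 s, during which the arm holds its last target.

### The job

Get the rotation rig ready for zeroing: first push the small sensor block snugly into its corner so that it sits flat against both stops, then take the crank by its handle and turn the closed drum at least once all the way round, either way, to feel which side is heavy. Finish while still gripping the handle, with the drum held still and its hidden heavy side straight down; leave the sensor in its corner and the other things on the desk alone.

Things in the scene. Friction and masses are not known exactly. Their poses are not given: they have to be found in the camera images.
- rig: Fixed plywood base board 280 x 330 x 10 mm with two low aluminium corner stops (20 mm tall above it) and an aluminium pillar (56 mm wide, 165 mm tall, front face at x = 113 mm) that carries the drum. Origin on the desk; the board reaches x = -140 to 140, y = -130 to 200 mm. z up; the crank side faces -x, near the robot.
- axle (a point): Point on the drum's level axis at the front of the crank arm, at rig (43, -70, 135) mm; rig axes (x along the axis into the drum, y left seen from the crank side, z up). The closed grey drum, 90 mm across, lies 12 to 62 mm behind it. A weight fixed inside, unseen, elsewhere every time, pulls its heavy side down: 0.10 to 0.14 N m when that side is level with the axle. The crank itself is balanced.
- drum (a joint): Angle of drum and crank, rad, without limit. 0: handle straight above the axle; positive: clockwise seen from the crank side (handle at y = -50 sin a, z = 50 cos a mm from axle). Starts between -0.8 and 0.8. The bearing drags steadily (0.15 N m), so the drum stays where it is left; turning takes more force while the heavy side rises, less while it sinks.
- handle: Black crank grip, a sleeve 18 mm across, 52 mm long, spinning freely on a pin parallel to the axle's x. Origin at its middle, 60 mm in front (-x) of axle and of the crank arm's face, 50 mm from the axis. Pinched from above at its middle (fingers closing along the rig's y) it can be led round the whole circle without turning the gripper.
- sensor: Loose aluminium sensor block with a small circuit board and white connector on top: 60 (x) x 50 (y) x 26 mm, 36 mm high over the connector, about 160 g, sliding on the rig's board. Origin at the middle of its underside. It starts 10 to 60 mm short of each stop, turned up to 0.35 rad.
- corner (a point): Inner corner of the two stops on the board's upper face, at rig (30, 75, 10) mm; rig axes. The rear stop's face is the plane x = 0, up to y = 115 mm; the side stop's face is the plane y = 0, from x = -53 to -1 mm. The sensor at home has its 60 mm sides along x and its middle at (-30, 25) mm: it is pushed towards +x and -y.
- breadboard: White breadboard 55 x 165 x 9 mm lying on the desk at the robot's left, to be left alone. Origin under its middle.
- mouse: Black computer mouse 105 x 60 x 33 mm on the robot's right, to be left alone. Origin under its middle.
- board: Blue controller circuit board 55 x 72 mm, 14 mm high, at far right, to be left alone. Origin under its middle.
- jar: Small pale jar with a white cap, 56 mm across, 60 mm high, at right, to be left alone. Origin under its middle.
Not all that is in view belongs to the job. Of the things like the sensor, leave any that is brown or orange; of the rest the larger one is meant.

How it is judged:
On the way, in this order (a step that is already met when the one before it is completed fails the run):
1. the sensor block sits in the corner against both stops (x of sensor in the frame of corner between -0.0335 and -0.0265 m and y of sensor in the frame of corner between 0.0215 and 0.0285 m and angle between the x axis of sensor and the x axis of corner, either way round below 0.08 rad and z of sensor in the frame of corner below 0.004 m and angle between sensor's own z axis and vertical below 0.08 rad), for 0.2 s.
2. the drum has been turned once round, either way, by the handle ((value of joint drum above 5.2 rad or value of joint drum below -5.2 rad) and contact force between the fingers and handle above 0.5 N), for 0.05 s.
At the end, for the whole second after the job is handed in: The fingers grip the handle (over 2 N), the drum is still (under 0.15 rad/s) with its heavy side within 25 degrees of straight down, and the sensor block lies flat in the corner, its middle within 3.5 mm of home both ways and within 0.08 rad of square (all of step 1 and z of slug_c0 in the frame of axle below -0.0308 m and contact force between the fingers and handle above 2 N and velocity of joint drum between -0.15 and 0.15 rad/s); the arm keeps its last pose, push and grip.
It fails at once if a bystander on the desk is shifted by more than 30 mm (distance of any of breadboard, mouse, board, jar from where it was at the start of the episode above 0.03 m).
It also fails if it takes over 72 s, if anything falls off the work surface, if the arm or the gripper's body presses on something with over 40 N, if the wrist force passes 120 N, or if a joint passes its speed limit or range.

## Working session

There is one attempt and no reset: what is moved stays moved. The work goes in short steps, Python scripts to look and compute and a shell command to move; the robot and the scene stay as the last step left them, time stands still between calls to the robot, and variables do not carry over. Pictures are saved under pics/ and viewed, and the job is handed in when it is done.

```bash
mkdir -p pics; ls
python3 - <<'E'
from station import ctrl, imaging
import cv2, numpy as np
o=ctrl.get_obs()
for k,v in o.items(): print(k,np.round(v,3))
for n in("scene","top","wrist"):
    d=imaging.get_image(n); cv2.imwrite(f"pics/{n}0.png",d["color"][:,:,::-1])
    np.savez(f"pics/{n}0.npz",**d)
    print(n,np.round(d["intrinsics"],1).tolist(),np.round(d["R"],3).tolist(),np.round(d["t"],3))
E
```

```text
pics
t 0.0
q [-1.332  0.053  1.614  0.     1.476 -0.119]
dq [-0.    -0.001 -0.001  0.    -0.001 -0.   ]
effort [-0.0000e+00 -3.9368e+01 -3.7018e+01 -0.0000e+00  7.0000e-03  0.0000e+00]
tool_pos [ 0.219 -0.585  0.23 ]
tool_rot [ 0.943  1.359 -0.941]
contact_force [-0.637 -0.375 -0.154]
wrist_torque [-0.019  0.021 -0.034]
opening 0.086
scene [[560.1, 0.0, 305.0], [0.0, 560.1, 246.8], [0.0, 0.0, 1.0]] [[-0.568, 0.823, -0.003], [0.608, 0.417, -0.676], [-0.555, -0.385, -0.737]] [ 0.254 -0.243  1.729]
top [[617.6, 0.0, 323.1], [0.0, 617.6, 246.4], [0.0, 0.0, 1.0]] [[0.004, -1.0, 0.004], [-0.979, -0.004, -0.203], [0.203, -0.003, -0.979]] [0.032 0.535 1.451]
wrist [[372.5, 0.0, 320.9], [0.0, 372.5, 239.0], [0.0, 0.0, 1.0]] [[0.35, -0.937, -0.001], [-0.895, -0.335, 0.294], [-0.276, -0.102, -0.956]] [-0.624 -0.038  0.379]
```

View pics/scene0.png

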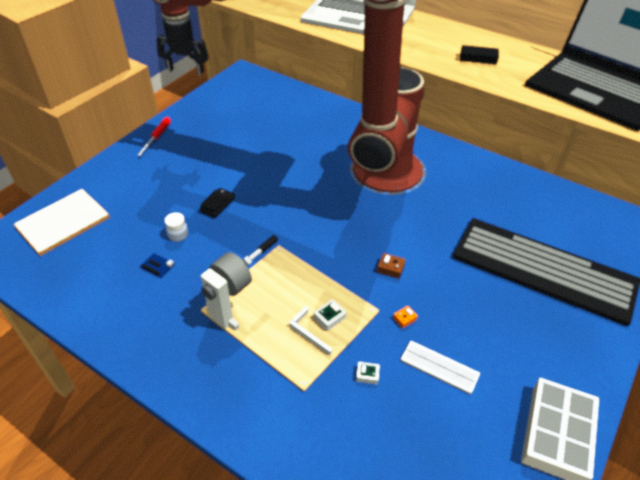

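View pics/top0.png

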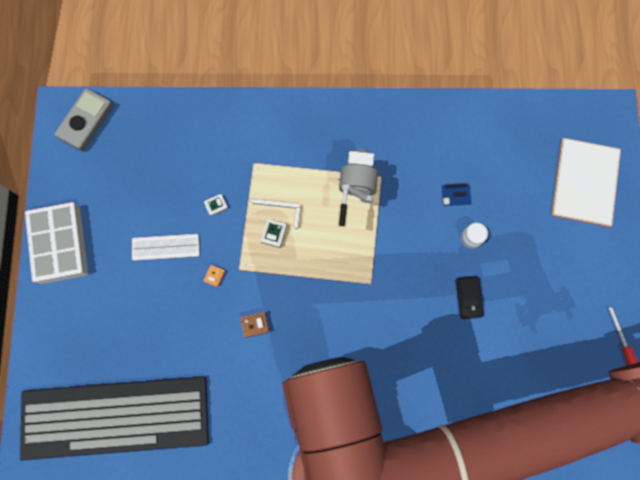

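View pics/wrist0.png

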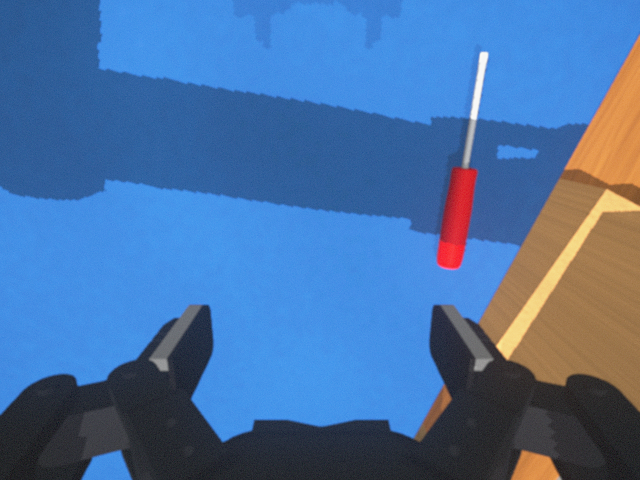

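The scene view shows the rig at about (290,315) and the white-green sensor at (330,314). The top view has the board corners at about (256,165), (381,178), (372,283) and (241,270), the sensor at (273,233) and the handle at (343,214). A smaller lookalike sits at (216,204), with brown and orange ones elsewhere. Next I measure the rig pose.

```bash
cat > h.py <<'E'
import numpy as np, cv2
from station import ctrl, imaging
from scipy.spatial.transform import Rotation as Rn
def grab(n,tag):
    d=imaging.get_image(n); cv2.imwrite(f"pics/{n}{tag}.png",d["color"][:,:,::-1]); np.savez(f"pics/{n}{tag}.npz",**d); return d
def load(n,tag): return dict(np.load(f"pics/{n}{tag}.npz"))
def ray(d,uv):
    uv=np.atleast_2d(uv).astype(float); K=d["intrinsics"]
    c=np.c_[(uv[:,0]-K[0,2])/K[0,0],(uv[:,1]-K[1,2])/K[1,1],np.ones(len(uv))]
    v=c@d["R"]; return -d["R"].T@d["t"], v/np.linalg.norm(v,axis=1)[:,None]
def plane(d,uv,z):
    C,v=ray(d,uv); return C+v*((z-C[2])/v[:,2])[:,None]
def proj(d,X):
    c=np.atleast_2d(X)@d["R"].T+d["t"]; p=c@d["intrinsics"].T; return p[:,:2]/p[:,2:]
def tri(obs):
    A=np.zeros((3,3));b=np.zeros(3)
    for d,uv in obs:
        C,v=ray(d,uv);M=np.eye(3)-np.outer(v[0],v[0]);A+=M;b+=M@C
    X=np.linalg.solve(A,b); return X,[np.round(proj(d,X)[0]-uv,1) for d,uv in obs]
E
python3 - <<'E'
from h import *
for n in("top","scene"):
    d=load(n,0); hsv=cv2.cvtColor(d["color"],cv2.COLOR_RGB2HSV)
    m=cv2.inRange(hsv,(12,40,120),(32,200,255))
    box=np.zeros_like(m)
    if n=="top": box[140:300,230:400]=255
    else: box[235:400,190:390]=255
    m&=box
    cs,_=cv2.findContours(m,cv2.RETR_EXTERNAL,cv2.CHAIN_APPROX_NONE)
    c=max(cs,key=cv2.contourArea); h=cv2.convexHull(c)
    for e in(3,5,8):
        a=cv2.approxPolyDP(h,e,True)[:,0]; print(n,e,a.tolist())
    print(np.round(plane(d,a,0.01),3).tolist())
    y0,y1,x0,x1=(140,300,190,400) if n=="top" else (235,395,190,400)
    cv2.imwrite(f"pics/{n}crop.png",cv2.resize(d["color"][y0:y1,x0:x1,::-1],None,fx=3.7,fy=3.7,interpolation=cv2.INTER_CUBIC))
E
```

```text
top 3 [[255, 164], [380, 177], [369, 283], [240, 268]]
top 5 [[255, 164], [380, 177], [369, 283], [240, 268]]
top 8 [[255, 164], [380, 177], [369, 283], [240, 268]]
[[0.761, 0.211, 0.01], [0.728, -0.112, 0.01], [0.452, -0.08, 0.01], [0.489, 0.241, 0.01]]
scene 3 [[278, 246], [377, 309], [303, 390], [221, 325], [229, 295], [249, 269]]
scene 5 [[278, 246], [377, 309], [303, 390], [221, 325], [229, 295]]
scene 8 [[278, 246], [377, 309], [303, 390], [221, 325], [229, 295]]
[[0.461, -0.078, 0.01], [0.492, 0.242, 0.01], [0.77, 0.218, 0.01], [0.741, -0.038, 0.01], [0.662, -0.08, 0.01]]
```

View pics/topcrop.png

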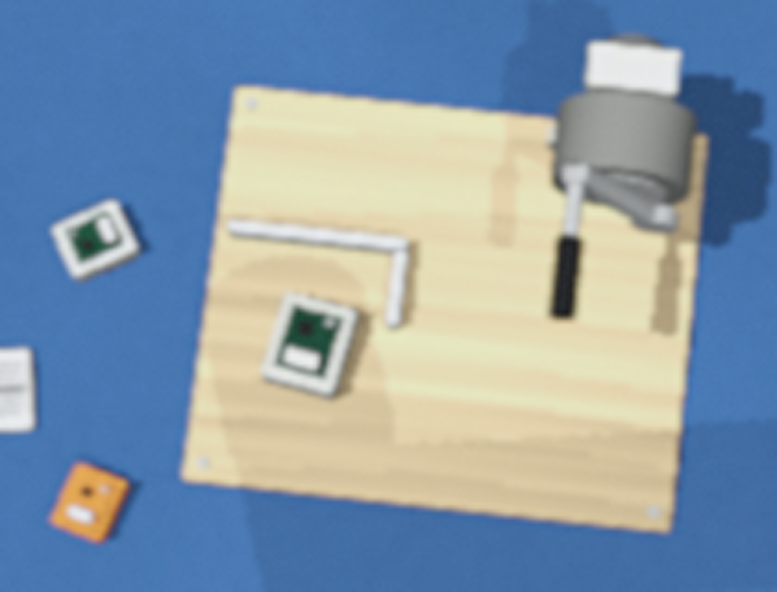

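View pics/scenecrop.png

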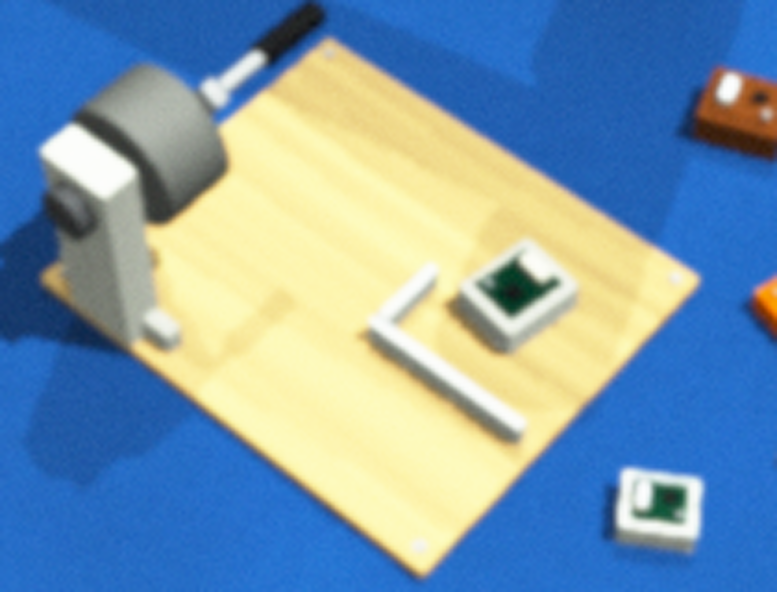

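```bash
cat >> h.py <<'E'
RC=np.array([[140,200],[140,-130],[-140,-130],[-140,200]])/1000.
def fit2(P,Q):
    P=np.asarray(P);Q=np.asarray(Q)
    p,q=P.mean(0),Q.mean(0);H=(P-p).T@(Q-q)
    a=np.arctan2(H[0,1]-H[1,0],H[0,0]+H[1,1]);R=np.array([[np.cos(a),-np.sin(a)],[np.sin(a),np.cos(a)]])
    t=q-R@p; return a,t,(P@R.T+t-Q)
E
python3 - <<'E'
from h import *
t=load("top",0);s=load("scene",0)
T=plane(t,[[255,164],[380.5,177],[370.5,283],[240,268.5]],.01)[:,:2]
S=plane(s,[[303,390],[278,246],[377,309]],.01)[:,:2]
a,tt,r=fit2(RC,T);print(a,tt,np.round(r*1000,1).tolist())
a,tt,r=fit2(RC[[0,2,3]],S);print(a,tt,np.round(r*1000,1).tolist())
# triangulate crosscheck of corners
for u,v in(((255,164),(303,390)),((371,283),(278,246)),((240,268.5),(377,309))): print(tri([(t,u),(s,v)]))
E
```

```text
-0.10625077650260309 [0.60333522 0.02888391] [[2.7, 2.2], [1.2, -2.2], [-1.9, -1.6], [-2.0, 1.6]]
-0.09844536471472835 [0.61173268 0.03311092] [[0.6, 0.7], [-1.1, -4.2], [0.5, 3.5]]
(array([ 0.76501555,  0.2129629 , -0.00256944]), [array([-0.3,  0.2]), array([-0.4, -0.1])])
(array([ 0.45335054, -0.08532439, -0.0007257 ]), [array([-0.3,  0.2]), array([-0.3, -0.1])])
(array([0.48824426, 0.24132846, 0.00532732]), [array([ 0.1, -0.1]), array([0.1, 0. ])])
```

```bash
cat >> h.py <<'E'
def tool():
    o=ctrl.get_obs(); return o,np.array(o["tool_pos"]),Rn.from_rotvec(o["tool_rot"]).as_matrix()
def go(target,yaw_rig=None):
    "print the shift in tool axes to world target, and turn about tool x that puts tool z along +-rig y (rig yaw given)"
    o,p,R=tool(); s=R.T@(np.array(target)-p)
    print("p",np.round(p,4),"axes x",np.round(R[:,0],3),"y",np.round(R[:,1],3),"z",np.round(R[:,2],3),"t",round(o["t"],2),"open",round(o["opening"],4),"F",np.round(o["contact_force"],1))
    print("shift",np.round(s,4),"dist",np.linalg.norm(s).round(3))
    if yaw_rig is not None:
        yd=np.array([-np.sin(yaw_rig),np.cos(yaw_rig),0]); v=R.T@yd
        # rotate about x by th: new z=( 0,-sin,cos)
        th=np.arctan2(-v[1],v[2]); print("turn",th.round(4),"or",(th+np.pi if th<0 else th-np.pi).round(4))
E
python3 - <<'E'
from h import *
go([0.52,0.04,0.36],-0.103)
w=load("wrist",0);C=-w["R"].T@w["t"];o,p,R=tool();print("cam in tool",R.T@(C-p), R.T@w["R"].T)
E
```

```text
p [ 0.2188 -0.5849  0.2303] axes x [-0.     0.002 -1.   ] y [0.937 0.35  0.   ] z [ 0.35  -0.937 -0.002] t 0.15 open 0.0851 F [-0.7 -0.3  0. ]
shift [-0.1288  0.501  -0.4801] dist 0.706
turn -2.6808 or 0.4608
cam in tool [-0.14219305  0.07444724  0.00026112] [[-1.79319429e-04 -2.94139932e-01  9.55762349e-01]
 [-3.51553426e-04 -9.55762287e-01 -2.94139979e-01]
 [ 9.99999922e-01 -3.88746542e-04  6.79808468e-05]]
```

```bash
python3 -m jog '[[[-0.03,0.02,-0.02,0.04,-1],[-0.06,0.06,-0.05,0.08,-1],[-0.09,0.09,-0.08,0.12,-1],[-0.11,0.12,-0.11,0.16,-1],[-0.13,0.155,-0.14,0.20,-1],[-0.13,0.19,-0.17,0.24,-1],[-0.13,0.22,-0.20,0.28,-1],[-0.13,0.255,-0.23,0.32,-1],[-0.13,0.29,-0.26,0.36,-1],[-0.13,0.32,-0.29,0.40,-1],[-0.13,0.355,-0.31,0.44,-1],[-0.13,0.39,-0.33,0.46,-1]]]' 40; python3 -c "
from h import *
go([0.6,0.04,0.36],-0.103)"
```

```text
t: 1.35
tool_pos: [0.4691, -0.1377, 0.3609]
tool_rot: [1.286, 1.16, -1.284]
contact_force: [0.2, -1.2, -0.0]
opening: 0.0853
p [ 0.4691 -0.1377  0.3609] axes x [ 0.     0.001 -1.   ] y [ 0.995 -0.103 -0.   ] z [-0.103 -0.995 -0.001] t 1.35 open 0.0853 F [ 0.2 -1.2 -0. ]
shift [ 0.0011  0.1119 -0.1902] dist 0.221
turn 3.1416 or -0.0
```

```bash
python3 -m jog '[[[0,0.02,-0.03,0,-1],[0,0.045,-0.07,0,-1],[0,0.07,-0.11,0,-1],[0,0.09,-0.15,0,-1],[0,0.112,-0.19,0,-1],[0,0.112,-0.19,0,-1],[0,0.112,-0.19,0,-1]]]'; python3 -c "
from h import *
grab('wrist',1)"
```

```text
t: 2.05
tool_pos: [0.6001, 0.0406, 0.3602]
tool_rot: [1.283, 1.162, -1.284]
contact_force: [0.0, -0.3, -0.0]
opening: 0.0855
```

View pics/wrist1.png

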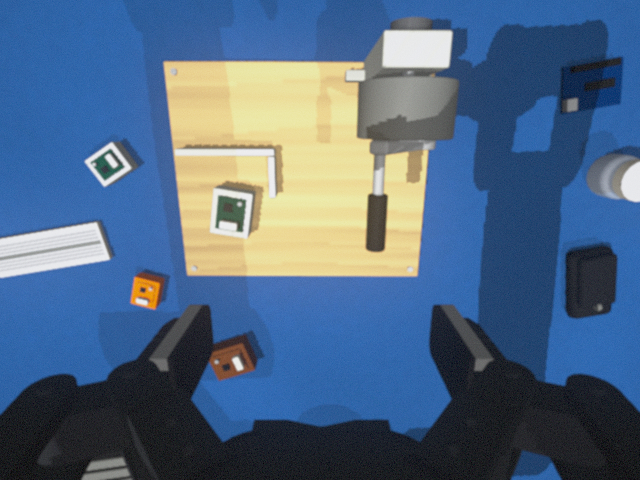

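Wrist view: board corners at (164,62), (187,276) and (417,276), stops' corner near (271,155), sensor at (232,211), handle at (376,222).

Run:
```python
from h import *
d=load("wrist",1); hsv=cv2.cvtColor(d["color"],cv2.COLOR_RGB2HSV)
m=cv2.inRange(hsv,(12,40,100),(32,200,255)); box=np.zeros_like(m);box[40:300,150:440]=255;m&=box
c=max(cv2.findContours(m,cv2.RETR_EXTERNAL,cv2.CHAIN_APPROX_NONE)[0],key=cv2.contourArea)[:,0].astype(float)
def L(sel):
    p=c[sel]; vx,vy,x,y=cv2.fitLine(p.astype(np.float32),cv2.DIST_HUBER,0,.01,.01).ravel(); return np.array([-vy,vx,vy*x-vx*y])
x,y=c.T
left=L((y>70)&(y<265)&(x<200)); bot=L((y>268)&(x>200)&(x<405)); top=L((y<68)&(x>175)&(x<330)); right=L((x>408)&(y>190)&(y<265))
def X(a,b): p=np.cross(a,b);return p[:2]/p[2]
cor=np.array([X(left,top),X(right,top),X(right,bot),X(left,bot)]);print(cor.round(1))
W=plane(d,cor,.01)[:,:2];a,t,r=fit2(RC,W);print("rig",a,t,np.round(r*1000,1).tolist())
print("sides",[np.linalg.norm(W[i]-W[i-1]).round(4) for i in range(4)])
t0=load("top",0);s0=load("scene",0)
R=np.array([[np.cos(a),-np.sin(a)],[np.sin(a),np.cos(a)]])
for u,v,w in(((255,164),(303,390),0),((371,283),(278,246),2),((240,268.5),(377,309),3)): print(tri([(t0,u),(s0,v),(d,cor[w])]))
# sensor mask
sub=d["color"][180:245,195:270]; 
cv2.imwrite("pics/sens1.png",cv2.resize(d["color"][130:260,150:420,::-1],None,fx=2.9,fy=2.9,interpolation=cv2.INTER_CUBIC))
```

```text
[[163.4  60.6]
 [435.6  63.1]
 [416.5 275. ]
 [187.3 275. ]]
rig -0.10613471046212213 [0.60633604 0.03080698] [[0.8, 0.9], [1.8, -1.0], [-2.2, -1.4], [-0.3, 1.5]]
sides [np.float64(0.2788), np.float64(0.3283), np.float64(0.2761), np.float64(0.3269)]
(array([0.76599615, 0.21449875, 0.00133059]), [array([-1. , -0.7]), array([-0.1, -0.2]), array([2.4, 1.2])])
(array([ 4.52777738e-01, -8.48767616e-02,  2.98371651e-04]), [array([-0.5,  0.3]), array([-0.1, -0.4]), array([ 0.3, -1. ])])
(array([0.48845561, 0.24219203, 0.00758091]), [array([-0.3, -0.3]), array([ 0.5, -0.3]), array([ 1.2, -0.6])])
```

View pics/sens1.png

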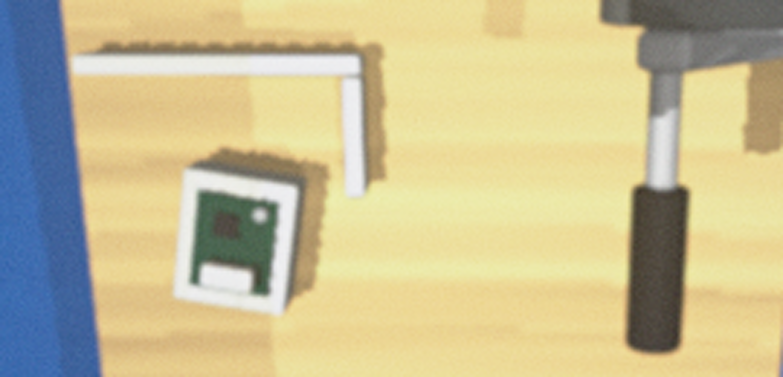

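```bash
cat >> h.py <<'E'
RA,RT=-0.104,np.array([0.6068,0.0312])
def rig(P):
    R=np.array([[np.cos(RA),-np.sin(RA)],[np.sin(RA),np.cos(RA)]]);P=np.atleast_2d(P); return (P[:,:2]-RT)@R
def unrig(P):
    R=np.array([[np.cos(RA),-np.sin(RA)],[np.sin(RA),np.cos(RA)]]);P=np.atleast_2d(P); return P[:,:2]@R.T+RT
E
python3 - <<'E'
from h import *
d=load("wrist",1)
px=np.array([(187,167),(302,180),(283,313),(175,297)])/2.9+[150,130]
w=rig(plane(d,px,.036));print(w.round(4).tolist(),"mid",w.mean(0)); print([np.linalg.norm(w[i]-w[i-1]).round(4) for i in range(4)])
e=w[0]-w[3]+w[1]-w[2];print("yaw",np.arctan2(e[1],e[0]))
# stop top inner corner (z=.030): px
print("stop corner",rig(plane(d,np.array([(343,77)])/2.9+[150,130],.03)))
print("tcp rig",rig(tool()[1][None]))
# two-view height of sensor mid: top px and wrist
c=px.mean(0); X,r=tri([(d,c),(load("scene",0),np.array([519,285])/3.7+[190,235])]);print(X,r)
E
```

```text
[[-0.0099, 0.1419], [-0.0154, 0.0924], [-0.076, 0.104], [-0.0686, 0.1521]] mid [-0.04246383  0.12261376]
[np.float64(0.0596), np.float64(0.0499), np.float64(0.0616), np.float64(0.0487)]
yaw -0.18123884098778717
stop corner [[0.02801274 0.07363884]]
tcp rig [[-0.0078381   0.00780033]]
[0.57530324 0.16023948 0.02780758] [array([-0.3,  0.7]), array([-0.4,  0.2])]
```

```bash
python3 -m jog '[[[0,-0.03,-0.03,0,0.5],[0,-0.06,-0.06,0,0.5],[0.03,-0.094,-0.09,0,0.5],[0.06,-0.094,-0.12,0,0.5],[0.10,-0.094,-0.12,0,0.5],[0.14,-0.094,-0.12,0,0.5],[0.18,-0.094,-0.12,0,0.5],[0.22,-0.094,-0.12,0,0.5],[0.26,-0.094,-0.12,0,0.5],[0.28,-0.094,-0.12,0,0.5],[0.28,-0.094,-0.12,0,0.5]]]' 40; python3 -c "
from h import *
grab('wrist',2);o,p,R=tool();print(rig(p[None]))"
```

```text
t: 3.2
tool_pos: [0.5151, 0.1671, 0.077]
tool_rot: [1.281, 1.163, -1.293]
contact_force: [-0.3, -0.3, 0.1]
opening: 0.0216
[[-0.10338675  0.12639734]]
```

View pics/wrist2.png

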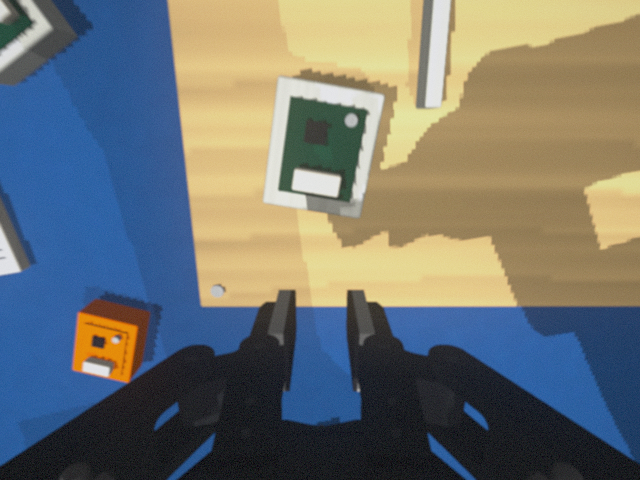

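The wrist view shows the fingers (columns 285–365) lined up behind the sensor (264–384, 77–217). I lower them and push.

```bash
python3 -m jog '[[[0.03,0,0,0,0.5],[0.05,0,0,0,0.5],[0.061,0,0,0,0.5],[0.061,0,0,0,0.5],[0.061,0.01,0,0,0.5],[0.061,0.016,0,0,0.5],[0.061,0.024,0,0,0.5],[0.061,0.030,0,0,0.5],[0.061,0.036,0,0,0.5],[0.061,0.042,0,0,0.5],[0.061,0.048,0,0,0.5],[0.061,0.050,0,0,0.5]]]'; python3 -c "
from h import *
grab('wrist',3);o,p,R=tool();print(rig(p[None]))"
```

```text
t: 4.45
tool_pos: [0.5673, 0.1624, 0.0184]
tool_rot: [1.284, 1.161, -1.288]
contact_force: [-1.5, 0.1, 0.9]
opening: 0.0212
[[-0.05282121  0.12636423]]
```

View pics/wrist3.png

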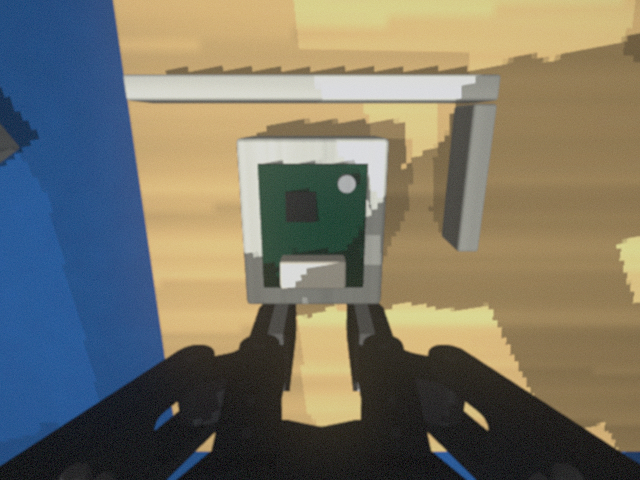

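The sensor is now square with the stops, with an even gap to the rear stop (sensor 238–388, 138–303). I go round to its +y side with the fingers closed.

```bash
python3 -m jog '[[[0,-0.012,0,0,0.5],[-0.03,-0.012,0,0,0.7],[-0.065,-0.012,0,0,1],[-0.065,-0.012,-0.02,0,1],[-0.065,0.01,-0.05,0,1],[-0.065,0.03,-0.06,0,1],[-0.065,0.043,-0.06,0,1],[-0.065,0.043,-0.06,0,1]]]'; python3 -c "
from h import *
grab('wrist',4);o,p,R=tool();print(rig(p[None]))"
```

```text
t: 5.3
tool_pos: [0.6172, 0.2171, 0.0832]
tool_rot: [1.284, 1.16, -1.288]
contact_force: [0.2, -0.2, -0.8]
opening: 0.0001
[[-0.00987197  0.18569019]]
```

View pics/wrist4.png

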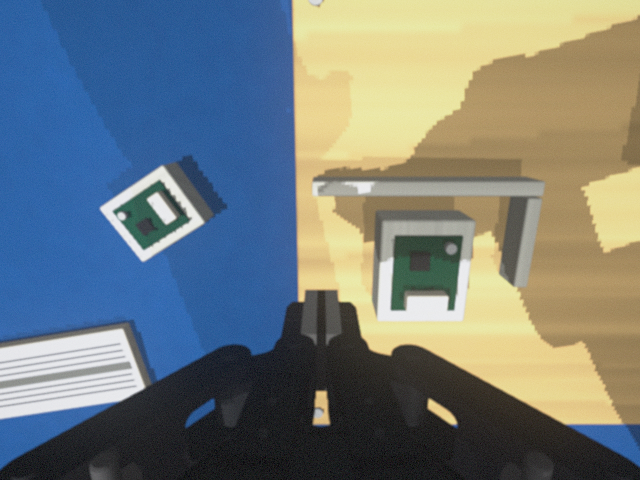

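```bash
python3 -c "
from h import *
d=load('wrist',4)
w=rig(plane(d,[(376,233),(470,236),(463,320),(379,320)],.036));print(w.round(4).tolist(),w.mean(0))
print(rig(plane(d,[(505,197)],.03)), rig(plane(d,[(520,195)],.03)))"
```

```text
[[0.0105, 0.1561], [0.0088, 0.1061], [-0.0413, 0.1042], [-0.0412, 0.1522]] [-0.01581803  0.12965756]
[[0.02856682 0.08755653]] [[0.02962827 0.07975991]]
```

```bash
python3 -m jog '[[[0.03,-0.004,0,0,1],[0.055,-0.004,0,0,1],[0.067,-0.004,0,0,1],[0.067,-0.004,0,0,1],[0.067,-0.004,0.008,0,1],[0.067,-0.004,0.015,0,1],[0.067,-0.004,0.02,0,1],[0.067,-0.004,0.025,0,1],[0.067,-0.004,0.03,0,1],[0.067,-0.004,0.035,0,1],[0.067,-0.004,0.038,0,1],[0.067,-0.004,0.038,0,1]]]'; python3 -c "
from h import *
grab('wrist',5);o,p,R=tool();print(rig(p[None]))"
```

```text
t: 6.55
tool_pos: [0.6078, 0.1788, 0.0157]
tool_rot: [1.283, 1.16, -1.291]
contact_force: [0.2, -0.8, -0.5]
opening: 0.0002
[[-0.01456816  0.14699725]]
```

View pics/wrist5.png

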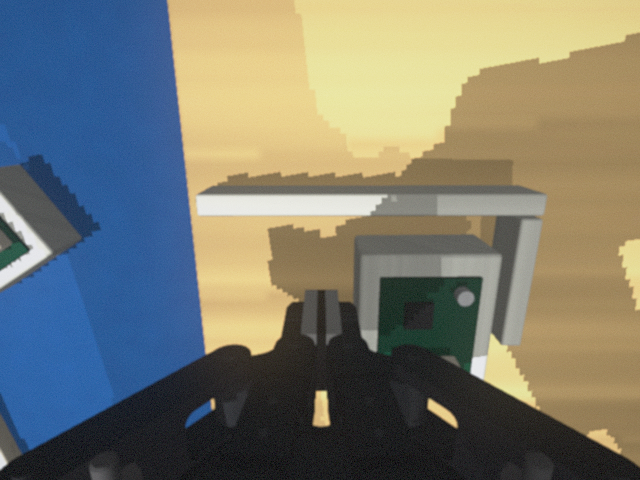

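The sensor is a few mm from the side stop (its edge at 500, the stop's face at about 496–520). I creep in until it touches.

```bash
python3 -m jog '[[[0,0,0.002,0,1],[0,0,0.004,0,1],[0,0,0.005,0,1],[0,0,0.005,0,1]]]'; python3 -c "
from h import *
o,p,R=tool();print(rig(p[None]))"; python3 -m jog '[[[0,0,0.002,0,1],[0,0,0.003,0,1],[0,0,0.003,0,1]]]'; python3 -c "
from h import *
o,p,R=tool();print(rig(p[None]));grab('wrist',6)"
```

```text
t: 7.0
tool_pos: [0.6068, 0.1737, 0.0152]
tool_rot: [1.282, 1.161, -1.292]
contact_force: [0.1, 1.2, 0.6]
opening: 0.0
[[-0.01476557  0.14175684]]
t: 7.3
tool_pos: [0.6067, 0.1714, 0.0154]
tool_rot: [1.284, 1.161, -1.29]
contact_force: [1.5, 4.6, -0.3]
opening: -0.0001
[[-0.01463504  0.13946587]]
```

View pics/wrist6.png

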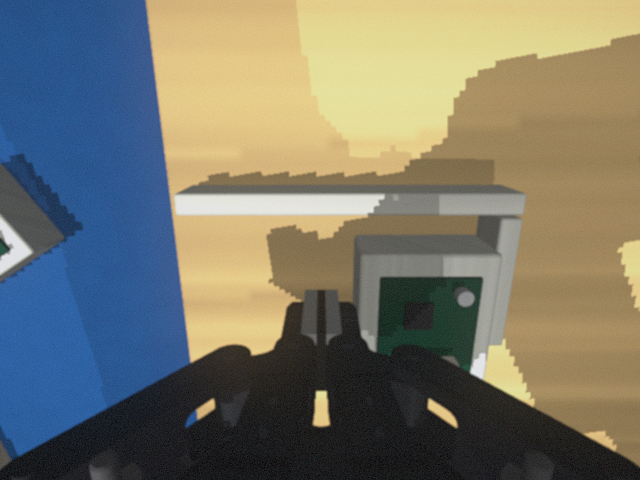

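```bash
python3 -m jog '[[[0,0,-0.015,0,1],[-0.035,0,-0.015,0,1],[-0.065,-0.01,-0.015,0,1],[-0.065,-0.035,0,0,0.5],[-0.065,-0.06,0.03,0,0.5],[-0.065,-0.06,0.039,0,0.5],[-0.03,-0.06,0.039,0,0.5],[-0.01,-0.06,0.039,0,0.5],[0,-0.06,0.039,0,0.5],[0,-0.06,0.039,0,0.5]]]'; python3 -c "
from h import *
o,p,R=tool();print(rig(p[None]));grab('wrist',7)"
```

```text
t: 8.35
tool_pos: [0.5419, 0.139, 0.014]
tool_rot: [1.281, 1.163, -1.293]
contact_force: [0.4, 0.5, 0.2]
opening: 0.0216
[[-0.07569693  0.1004361 ]]
```

View pics/wrist7.png

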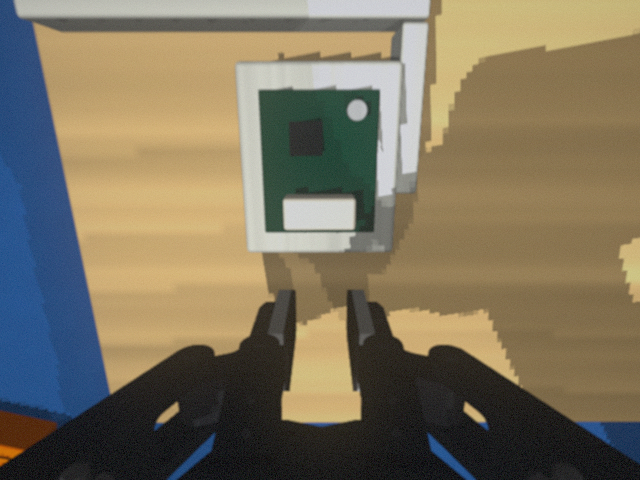

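The sensor (238–404, 62–250) lies along the side stop, with a gap to the rear stop. I push +x.

```bash
python3 -m jog '[[[0,0.01,0,0,0.5],[0,0.016,0,0,0.5],[0,0.021,0,0,0.5],[0,0.025,0,0,0.5],[0,0.029,0,0,0.5],[0,0.031,0,0,0.5],[0,0.031,0,0,0.5]]]'; python3 -c "
from h import *
o,p,R=tool();print(rig(p[None]))"; python3 -m jog '[[[0,0.002,0,0,0.5],[0,0.003,0,0,0.5],[0,0.003,0,0,0.5]]]';  python3 -c "
from h import *
o,p,R=tool();print(rig(p[None]));grab('wrist',8)"
```

```text
t: 9.1
tool_pos: [0.5742, 0.1358, 0.0152]
tool_rot: [1.283, 1.161, -1.291]
contact_force: [-0.5, 1.3, -0.3]
opening: 0.0211
[[-0.04326257  0.10062988]]
t: 9.4
tool_pos: [0.5762, 0.1355, 0.015]
tool_rot: [1.282, 1.163, -1.293]
contact_force: [-5.7, 0.2, 3.2]
opening: 0.0212
[[-0.041304    0.10060089]]
```

View pics/wrist8.png

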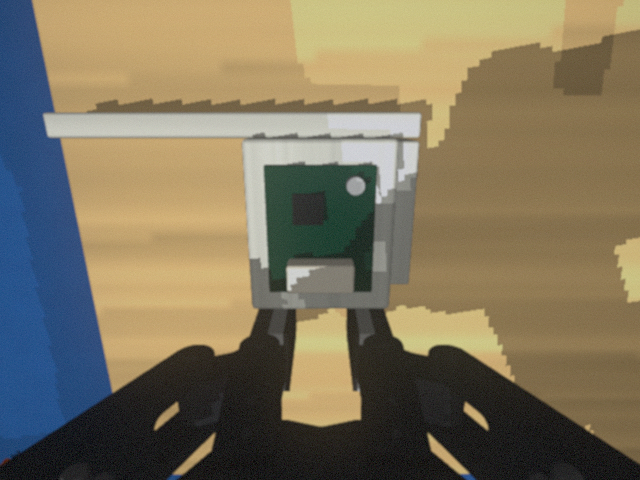

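```bash
python3 -m jog '[[[0,0.001,0,0,0.5],[0,0.002,0,0,0.5],[0,0.002,0,0,0.5],[0,0,0,0,0.5],[0,-0.012,0,0,0.5],[-0.03,-0.012,0,0,0.8],[-0.065,-0.012,0,0,1],[-0.065,0.01,-0.03,0,1],[-0.065,0.03,-0.056,0,1],[-0.065,0.041,-0.056,0,1],[-0.065,0.041,-0.056,0,1]]]'; python3 -c "
from h import *
o,p,R=tool();print(rig(p[None]));grab('wrist',9)"
```

```text
t: 10.55
tool_pos: [0.624, 0.1868, 0.0794]
tool_rot: [1.281, 1.162, -1.292]
contact_force: [-0.4, 0.3, 1.3]
opening: -0.0
[[0.00092774 0.1565226 ]]
```

View pics/wrist9.png

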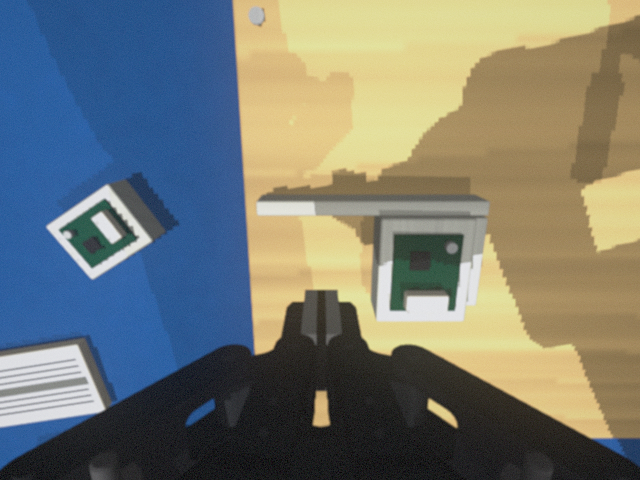

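Sensor at (376–472, 219–320), against the rear stop. I give it one more squeeze towards -y.

```bash
python3 -m jog '[[[0.03,0,0,0,1],[0.055,0,0,0,1],[0.064,0,0,0,1],[0.064,0,0,0,1],[0.064,0,0.008,0,1],[0.064,0,0.013,0,1],[0.064,0,0.016,0,1],[0.064,0,0.0175,0,1],[0.064,0,0.019,0,1],[0.064,0,0.019,0,1]]]'; python3 -c "
from h import *
o,p,R=tool();print(rig(p[None]))"; python3 -m jog '[[[0,0,0,0,1],[0,0,-0.015,0,1],[-0.04,0,-0.015,0,1],[-0.085,0,-0.015,0,1],[-0.13,0,0,0,1],[-0.17,0,0.02,0,0.5],[-0.18,0,0.04,0,0],[-0.18,0,0.05,0,0],[-0.18,0,0.05,0,0]]]'; python3 -c "
from h import *
o,p,R=tool();print(rig(p[None]));grab('wrist',10)"
```

```text
t: 11.6
tool_pos: [0.6218, 0.1698, 0.0168]
tool_rot: [1.287, 1.164, -1.289]
contact_force: [1.3, 8.5, 1.7]
opening: -0.0002
[[0.00053565 0.13942207]]
t: 12.5
tool_pos: [0.617, 0.1188, 0.1957]
tool_rot: [1.287, 1.164, -1.291]
contact_force: [0.4, 0.6, -0.8]
opening: 0.0424
[[0.00105461 0.08817635]]
```

View pics/wrist10.png

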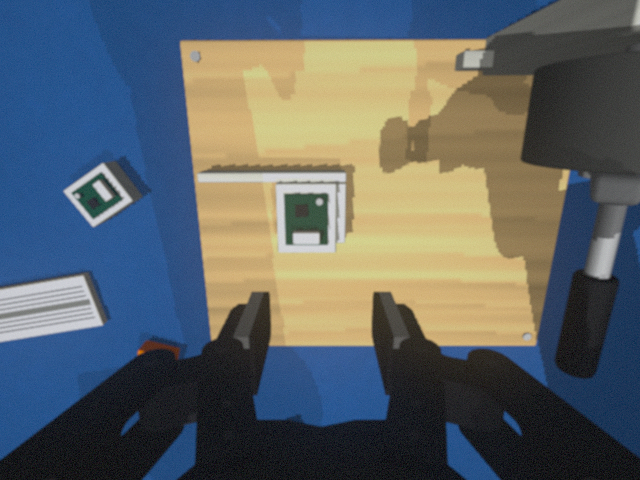

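Run:
```python
from h import *
d=load("wrist",10)
w=rig(plane(d,[(276,184),(337,184),(335,252),(278,252)],.036));print("sensor",w.round(4).tolist(),w.mean(0))
def ends(d,box,inv=True):
    x0,y0,x1,y1=box; m=(d["color"].max(2)<70).astype(np.uint8)*255; b=np.zeros_like(m);b[y0:y1,x0:x1]=255;m&=b
    c=max(cv2.findContours(m,cv2.RETR_EXTERNAL,cv2.CHAIN_APPROX_NONE)[0],key=cv2.contourArea)
    (c0,s,a)=cv2.minAreaRect(c); p=cv2.boxPoints(cv2.minAreaRect(c)); print(c0,s,a)
    o=p[np.argsort(p[:,1])]; return np.array(c0),o[:2].mean(0),o[2:].mean(0)
obs=[]
A=ends(load("wrist",1),(355,185,400,260)); B=ends(d,(545,262,630,385)); C=ends(load("top",0),(330,195,360,230)); D=ends(load("scene",0),(254,232,282,254))
V=[load("wrist",1),d,load("top",0),load("scene",0)]
for i,n in enumerate(("mid","far","near")):
    for k in((0,1),(0,1,2),):
        X,r=tri([(V[j],(A,B,C,D)[j][i]) for j in k]); print(n,k,X.round(4),rig(X[None]).round(4),r)
X,r=tri([(V[j],(A,B,C,D)[j][0]) for j in(0,1,2,3)]);print(X,rig(X[None]),r)
```

```text
sensor [[0.0286, 0.1243], [0.0284, 0.0748], [-0.0301, 0.076], [-0.0299, 0.1249]] [-0.00074858  0.09999451]
(381.79998779296875, 245.60003662109375) (1.8973664045333862, 6.957010269165039) 18.434947967529297
(585.3999633789062, 324.1999816894531) (47.50776672363281, 108.03136444091797) 12.52880859375
(342.5450744628906, 214.5041046142578) (4.61732292175293, 19.37464714050293) 5.19442892074585
(268.32928466796875, 243.03660583496094) (5.77842903137207, 18.27233123779297) 51.34019470214844
mid (0, 1) [ 0.564  -0.0186  0.1585] [[-0.0374 -0.054 ]] [array([ 3.4, -8.2]), array([-6.4, 14.3])]
mid (0, 1, 2) [ 0.5773 -0.0094  0.1818] [[-0.0251 -0.0435]] [array([ -3.3, -13.9]), array([ 8.8, 18.8]), array([0.2, 2.2])]
far (0, 1) [ 0.5825 -0.02    0.1627] [[-0.0188 -0.0534]] [array([  3.5, -22.6]), array([-6.6, 40.5])]
far (0, 1, 2) [ 0.5961 -0.0099  0.1894] [[-0.0064 -0.0419]] [array([ -3.8, -29. ]), array([14.7, 44.6]), array([-0.4,  2.9])]
near (0, 1) [ 0.5549 -0.0094  0.1734] [[-0.0474 -0.0457]] [array([-2.3,  3.3]), array([ 4.4, -5.7])]
near (0, 1, 2) [ 0.5591 -0.007   0.1797] [[-0.0435 -0.043 ]] [array([-4.1,  1.5]), array([ 8.7, -4.3]), array([0. , 0.7])]
[ 0.57802135 -0.00986578  0.17606165] [[-0.02436001 -0.04383148]] [array([ -3.8, -16.4]), array([ 1.8, 10.9]), array([0.3, 2.6]), array([ 0.5, -2.6])]
```

Run:
```python
from h import *
V=[load("wrist",1),load("wrist",10),load("top",0),load("scene",0)]
P=[(377,222),(586.5,322),(342.5,214.5),(268.3,243)]
for k in((0,1),(0,1,2),(0,1,2,3),(2,3)):
    X,r=tri([(V[j],P[j]) for j in k]); print(k,X.round(4),rig(X[None]).round(4),r)
for a in np.arange(-.8,.01,.1):
    print(a.round(1),-70-50*np.sin(a),135+50*np.cos(a))
```

```text
(0, 1) [ 0.5846 -0.0096  0.1749] [[-0.0178 -0.0428]] [array([ 0. , -0.1]), array([-0.1,  0.2])]
(0, 1, 2) [ 0.5845 -0.0094  0.1748] [[-0.0179 -0.0427]] [array([-0.1,  0. ]), array([-0.6,  0.3]), array([ 0.1, -0.1])]
(0, 1, 2, 3) [ 0.5842 -0.0089  0.1744] [[-0.0183 -0.0423]] [array([-0.7,  0.3]), array([-2.2,  0.5]), array([-0.1,  0.1]), array([-0.8, -0.2])]
(2, 3) [ 0.5839 -0.0082  0.1741] [[-0.0186 -0.0416]] [array([-0.4,  0.2]), array([-0.5, -0.1])]
-0.8 -34.13219545502386 169.83533546735828
-0.7 -37.78911563811544 173.2421093642244
-0.6 -41.76787633024823 176.2667807454839
-0.5 -46.02872306978985 178.87912809451865
-0.4 -50.52908288456747 181.05304970014424
-0.3 -55.223989666933015 182.7668244562803
-0.2 -60.06653346024693 184.0033288920621
-0.1 -65.00832916765859 184.7502082639013
-0.0 -69.99999999999999 185.0
```

The sensor reads home within 1 mm both ways. The handle middle is at rig (-18,-43,175) mm, so the drum angle is about -0.6, and the four views agree to 1–2 mm. Next I move above the handle.

```bash
python3 -m jog '[[[-0.04,0,0.01,0,-1],[-0.06,-0.01,0.04,0,-1],[-0.06,-0.02,0.08,0,-1],[-0.06,-0.021,0.115,0,-1],[-0.06,-0.021,0.1305,0,-1],[-0.06,-0.021,0.1305,0,-1],[-0.06,-0.021,0.1305,0,-1]]]' 60; python3 -c "
from h import *
o,p,R=tool();print(rig(p[None]));grab('wrist',11)"
```

```text
t: 13.25
tool_pos: [0.5821, -0.0072, 0.2531]
tool_rot: [1.286, 1.168, -1.293]
contact_force: [0.3, 0.4, 0.5]
opening: 0.0853
[[-0.02053113 -0.04079587]]
```

View pics/wrist11.png

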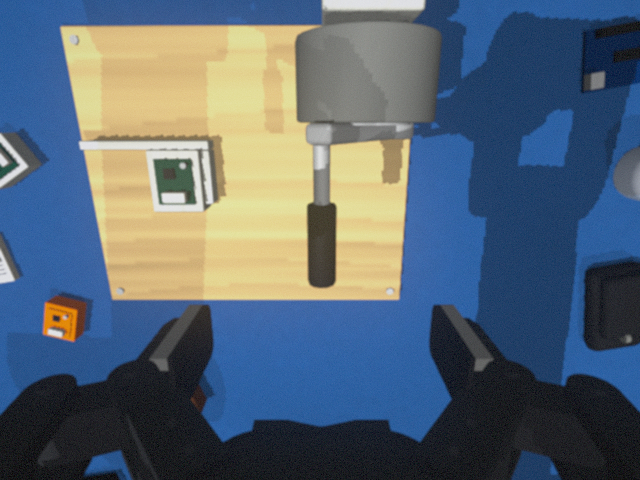

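The handle (col 322, rows 204–286) is centred between the fingers, and the drum spans 296–440. I descend.

```bash
python3 -m jog '[[[0.03,0,0,0,-1],[0.06,0,0,0,-1],[0.08,0,0,0,-1],[0.094,0,0,0,-1],[0.094,0,0,0,-1],[0.094,0,0,0,-1]]]'; python3 -c "
from h import *
d=load('wrist',11);C,v=ray(d,[(296,118),(438,121)]);c=rig(C[None])[0]
for x in v:
    w=C+x*((0.135-C[2])/x[2]);print(rig(w[None]),w[2])
F=[]
for i in range(8):
    imaging.get_image('wrist');F.append(ctrl.get_obs()['contact_force'])
print(np.mean(F,0),np.std(F,0));o,p,R=tool();print(rig(p[None]),p,o['wrist_torque'])"
```

```text
t: 13.9
tool_pos: [0.5818, -0.0059, 0.16]
tool_rot: [1.285, 1.168, -1.291]
contact_force: [0.1, 0.1, 0.7]
opening: 0.0853
[[ 0.05694776 -0.02464758]] 0.135
[[ 0.05480956 -0.11887594]] 0.135
[ 0.03091311 -0.00236078  0.08889751] [0.60507174 0.67166689 0.67540714]
[[-0.02109413 -0.04021261]] [ 0.58164527 -0.0066055   0.16007002] [0.0651984  0.00649596 0.00255705]
```

```bash
python3 -m jog '[[[0,0,0,0,1],[0,0,0,0,1],[0,0,0,0,1],[0,0,0,0,1],[0,0,0,0,1],[0,0,0,0,1],[0,0,0,0,1]]]' 70; python3 -c "
from h import *
grab('wrist',12);o,p,R=tool();print(rig(p[None]),p,o['wrist_torque'])"
```

```text
t: 15.0
tool_pos: [0.5816, -0.0066, 0.16]
tool_rot: [1.285, 1.167, -1.291]
contact_force: [-0.1, -0.1, 0.7]
opening: 0.0157
[[-0.02111981 -0.04027247]] [ 0.58161351 -0.00666237  0.1600427 ] [-0.0341901   0.03601051  0.02382632]
```

View pics/wrist12.png

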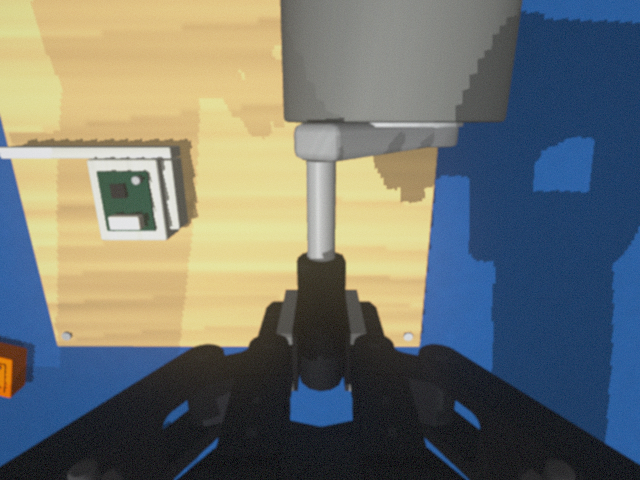

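The handle is pinched (opening 15.7 mm), seen at cols 298–345. I write a planner for the circle that prints rows to type.

```bash
cat >> h.py <<'E'
YA,ZT,RR=-0.0708,0.1204,0.050
def ang(p):
    y=rig(p[None])[0,1]-YA; z=p[2]-ZT; return np.arctan2(-y,z),np.hypot(y,z)
def plan(step,rows=4,calls=3,radial=0.0):
    o,p,R=tool(); a,r=ang(p); x0=rig(p[None])[0,0]
    print("a %.3f r %.4f rigx %.4f t %.2f F %s"%(a,r,x0,o["t"],np.round(o["contact_force"],1)))
    cy,cz=rig(p[None])[0,1],p[2]; aa=a
    for c in range(calls):
        L=[]
        for i in range(rows):
            aa+=step; ty=YA-(RR+radial)*np.sin(aa); tz=ZT+(RR+radial)*np.cos(aa)
            w=np.r_[unrig([[-0.0205,ty]])[0],tz]; base=np.r_[unrig([[x0 if c==0 else -0.0205,cy]])[0],cz]
            L.append([round(float(v),4) for v in R.T@(w-base)]+[0,1])
        cy,cz=ty,tz; print(aa.round(3),str([L]).replace(" ",""))
E
python3 -c "
from h import *
plan(-0.08,4,3)"
```

```text
a -0.656 r 0.0500 rigx -0.0211 t 15.05 F [-0.9 -0.8 -0.3]
-0.976 [[[0.0026,0.0006,-0.003,0,1],[0.0054,0.0007,-0.0059,0,1],[0.0084,0.0007,-0.0085,0,1],[0.0117,0.0007,-0.0108,0,1]]]
-1.296 [[[0.0034,0.0,-0.0021,0,1],[0.007,0.0001,-0.0039,0,1],[0.0107,0.0001,-0.0054,0,1],[0.0145,0.0001,-0.0067,0,1]]]
-1.616 [[[0.0039,0.0,-0.0009,0,1],[0.0078,0.0001,-0.0015,0,1],[0.0118,0.0001,-0.0018,0,1],[0.0158,0.0001,-0.0018,0,1]]]
```

```bash
python3 -m jog '[[[0.0026,0.0006,-0.003,0,1],[0.0054,0.0007,-0.006,0,1],[0.0084,0.0007,-0.0085,0,1],[0.0117,0.0007,-0.0108,0,1]]]' | tee -a log.txt;  python3 -c "
from h import *
plan(-0.08,4,3)"
```

```text
t: 15.45
tool_pos: [0.5829, 0.0052, 0.1481]
tool_rot: [1.286, 1.17, -1.291]
contact_force: [-4.3, 3.5, 2.4]
opening: 0.0159
a -0.994 r 0.0507 rigx -0.0211 t 15.45 F [-4.3  3.5  2.4]
-1.314 [[[0.0038,0.0006,-0.0014,0,1],[0.0074,0.0007,-0.0032,0,1],[0.0111,0.0007,-0.0046,0,1],[0.015,0.0007,-0.0058,0,1]]]
-1.634 [[[0.0039,0.0,-0.0008,0,1],[0.0079,0.0001,-0.0014,0,1],[0.0119,0.0001,-0.0016,0,1],[0.0159,0.0002,-0.0015,0,1]]]
-1.954 [[[0.004,0.0,0.0004,0,1],[0.0079,0.0001,0.0012,0,1],[0.0118,0.0001,0.0022,0,1],[0.0155,0.0002,0.0036,0,1]]]
```

```bash
python3 -m jog '[[[0.0038,0,-0.0018,0,1],[0.0075,0,-0.0036,0,1],[0.0112,0,-0.005,0,1],[0.015,0,-0.0062,0,1]]]' | tee -a log.txt;  python3 -c "
from h import *
plan(-0.08,4,3)"
```

```text
t: 15.85
tool_pos: [0.5836, 0.0125, 0.1329]
tool_rot: [1.287, 1.171, -1.29]
contact_force: [-1.5, 4.8, 1.4]
opening: 0.0161
a -1.324 r 0.0513 rigx -0.0211 t 15.85 F [-1.5  4.8  1.4]
-1.644 [[[0.0042,0.0007,0.0005,0,1],[0.0082,0.0007,-0.0,0,1],[0.0122,0.0008,-0.0002,0,1],[0.0162,0.0008,0.0,0,1]]]
-1.964 [[[0.004,0.0,0.0005,0,1],[0.0079,0.0001,0.0013,0,1],[0.0117,0.0001,0.0024,0,1],[0.0155,0.0002,0.0038,0,1]]]
-2.284 [[[0.0036,0.0,0.0017,0,1],[0.0071,0.0001,0.0037,0,1],[0.0104,0.0001,0.006,0,1],[0.0135,0.0001,0.0085,0,1]]]
```

```bash
sed -i 's/^YA,ZT,RR=.*/YA,ZT,RR=-0.0688,0.1190,0.050/; s/-0.0205/-0.0212/g' h.py;  python3 -c "
from h import *
plan(-0.08,4,3)"
```

```text
a -1.287 r 0.0497 rigx -0.0211 t 15.85 F [-1.5  4.8  1.4]
-1.607 [[[0.0038,-0.0,-0.0012,0,1],[0.0078,0.0,-0.0018,0,1],[0.0118,0.0001,-0.0021,0,1],[0.0158,0.0001,-0.0021,0,1]]]
-1.927 [[[0.004,0.0,0.0003,0,1],[0.0079,0.0001,0.001,0,1],[0.0118,0.0001,0.0019,0,1],[0.0156,0.0002,0.0032,0,1]]]
-2.247 [[[0.0037,0.0,0.0016,0,1],[0.0072,0.0001,0.0034,0,1],[0.0106,0.0001,0.0056,0,1],[0.0138,0.0001,0.008,0,1]]]
```

```bash
python3 -m jog '[[[0.0038,0,-0.0012,0,1],[0.0078,0,-0.0018,0,1],[0.0118,0,-0.0021,0,1],[0.0158,0,-0.0021,0,1]]]' | tee -a log.txt; python3 -m jog '[[[0.004,0,0.0003,0,1],[0.0079,0,0.001,0,1],[0.0118,0,0.0019,0,1],[0.0156,0,0.0032,0,1]]]' | tee -a log.txt;  python3 -c "
from h import *
plan(-0.08,4,3)"
```

```text
t: 16.25
tool_pos: [0.5838, 0.0144, 0.1167]
tool_rot: [1.287, 1.17, -1.29]
contact_force: [-0.9, 0.3, 1.8]
opening: 0.016
t: 16.65
tool_pos: [0.5835, 0.0111, 0.1009]
tool_rot: [1.287, 1.17, -1.29]
contact_force: [-1.1, 0.3, 1.2]
opening: 0.016
a -1.943 r 0.0498 rigx -0.0211 t 16.65 F [-1.1  0.3  1.2]
-2.263 [[[0.0037,-0.0,0.0014,0,1],[0.0072,0.0,0.0033,0,1],[0.0106,0.0,0.0055,0,1],[0.0138,0.0001,0.008,0,1]]]
-2.583 [[[0.003,0.0,0.0027,0,1],[0.0057,0.0001,0.0056,0,1],[0.0082,0.0001,0.0087,0,1],[0.0104,0.0001,0.0121,0,1]]]
-2.903 [[[0.002,0.0,0.0035,0,1],[0.0036,0.0,0.0071,0,1],[0.005,0.0001,0.0109,0,1],[0.0061,0.0001,0.0147,0,1]]]
```

```bash
python3 -m jog '[[[0.0037,0,0.0014,0,1],[0.0072,0,0.0033,0,1],[0.0106,0,0.0055,0,1],[0.0138,0,0.008,0,1]]]' | tee -a log.txt; python3 -m jog '[[[0.003,0,0.0027,0,1],[0.0057,0,0.0056,0,1],[0.0082,0,0.0087,0,1],[0.0104,0,0.0121,0,1]]]' | tee -a log.txt; python3 -m jog '[[[0.002,0,0.0035,0,1],[0.0036,0,0.0071,0,1],[0.005,0,0.0109,0,1],[0.0061,0,0.0147,0,1]]]' | tee -a log.txt;  python3 -c "
from h import *
plan(-0.08,4,3)"
```

```text
t: 17.05
tool_pos: [0.5826, 0.0029, 0.087]
tool_rot: [1.287, 1.169, -1.29]
contact_force: [-1.3, -0.1, 3.2]
opening: 0.0157
t: 17.45
tool_pos: [0.5814, -0.0092, 0.0765]
tool_rot: [1.287, 1.169, -1.289]
contact_force: [-1.0, 0.4, 2.9]
opening: 0.0157
t: 17.85
tool_pos: [0.5798, -0.0238, 0.0704]
tool_rot: [1.288, 1.169, -1.289]
contact_force: [-1.2, 3.2, 5.9]
opening: 0.0156
a -2.914 r 0.0499 rigx -0.0211 t 17.85 F [-1.2  3.2  5.9]
-3.234 [[[0.0008,-0.0001,0.0039,0,1],[0.0012,-0.0001,0.0079,0,1],[0.0013,-0.0001,0.0119,0,1],[0.0011,-0.0001,0.0159,0,1]]]
-3.554 [[[-0.0006,-0.0,0.004,0,1],[-0.0014,-0.0,0.0079,0,1],[-0.0026,-0.0,0.0117,0,1],[-0.0041,-0.0,0.0154,0,1]]]
-3.874 [[[-0.0018,-0.0,0.0036,0,1],[-0.0038,-0.0,0.007,0,1],[-0.0061,-0.0,0.0103,0,1],[-0.0087,-0.0001,0.0133,0,1]]]
```

```bash
sed -i 's/^YA,ZT,RR=.*/YA,ZT,RR=-0.0688,0.1202,0.050/' h.py;  python3 -c "
from h import *
plan(-0.08,4,3)"
```

```text
a -2.919 r 0.0510 rigx -0.0211 t 17.85 F [-1.2  3.2  5.9]
-3.239 [[[-0.0003,-0.0001,0.0042,0,1],[0.0001,-0.0001,0.0081,0,1],[0.0001,-0.0001,0.0121,0,1],[-0.0001,-0.0001,0.0161,0,1]]]
-3.559 [[[-0.0006,-0.0,0.004,0,1],[-0.0015,-0.0,0.0079,0,1],[-0.0027,-0.0,0.0117,0,1],[-0.0042,-0.0,0.0154,0,1]]]
-3.879 [[[-0.0018,-0.0,0.0036,0,1],[-0.0039,-0.0,0.007,0,1],[-0.0062,-0.0,0.0102,0,1],[-0.0088,-0.0001,0.0133,0,1]]]
```

```bash
python3 -m jog '[[[-0.0003,0,0.0042,0,1],[0.0001,0,0.0081,0,1],[0.0001,0,0.0121,0,1],[-0.0001,0,0.0161,0,1]]]' | tee -a log.txt; python3 -m jog '[[[-0.0006,0,0.004,0,1],[-0.0015,0,0.0079,0,1],[-0.0027,0,0.0117,0,1],[-0.0042,0,0.0154,0,1]]]' | tee -a log.txt; python3 -m jog '[[[-0.0018,0,0.0036,0,1],[-0.0039,0,0.007,0,1],[-0.0062,0,0.0102,0,1],[-0.0088,0,0.0133,0,1]]]' | tee -a log.txt;  python3 -c "
from h import *
plan(-0.08,4,3)"
```

```text
t: 18.25
tool_pos: [0.578, -0.04, 0.0694]
tool_rot: [1.288, 1.17, -1.289]
contact_force: [3.9, 3.5, -4.2]
opening: 0.0156
t: 18.65
tool_pos: [0.5764, -0.0557, 0.0736]
tool_rot: [1.288, 1.169, -1.289]
contact_force: [3.3, 3.1, -3.0]
opening: 0.0156
t: 19.05
tool_pos: [0.575, -0.0691, 0.0825]
tool_rot: [1.288, 1.17, -1.289]
contact_force: [2.4, 4.8, -2.4]
opening: 0.0158
a 2.404 r 0.0509 rigx -0.0212 t 19.05 F [ 2.4  4.8 -2.4]
2.084 [[[-0.0035,-0.0,0.0022,0,1],[-0.0066,-0.0,0.0048,0,1],[-0.0098,-0.0001,0.0071,0,1],[-0.0132,-0.0001,0.0092,0,1]]]
1.764 [[[-0.0036,-0.0,0.0018,0,1],[-0.0073,-0.0001,0.0033,0,1],[-0.0111,-0.0001,0.0045,0,1],[-0.015,-0.0001,0.0054,0,1]]]
1.444 [[[-0.004,-0.0,0.0006,0,1],[-0.0079,-0.0001,0.0008,0,1],[-0.0119,-0.0001,0.0008,0,1],[-0.0159,-0.0001,0.0004,0,1]]]
```

```bash
python3 -m jog '[[[-0.0035,0,0.0025,0,1],[-0.0066,0,0.005,0,1],[-0.0098,0,0.0073,0,1],[-0.0132,0,0.0094,0,1]]]' | tee -a log.txt; python3 -m jog '[[[-0.0036,0,0.0018,0,1],[-0.0073,0,0.0033,0,1],[-0.0111,0,0.0045,0,1],[-0.015,0,0.0054,0,1]]]' | tee -a log.txt; python3 -m jog '[[[-0.004,0,0.0006,0,1],[-0.0079,0,0.0008,0,1],[-0.0119,0,0.0008,0,1],[-0.0159,0,0.0004,0,1]]]' | tee -a log.txt;  python3 -c "
from h import *
plan(-0.08,4,3)"
```

```text
t: 19.45
tool_pos: [0.574, -0.079, 0.0956]
tool_rot: [1.288, 1.17, -1.289]
contact_force: [3.8, 0.6, -5.2]
opening: 0.0154
t: 19.85
tool_pos: [0.5734, -0.0843, 0.1108]
tool_rot: [1.288, 1.17, -1.289]
contact_force: [2.7, 3.6, -4.9]
opening: 0.0157
t: 20.25
tool_pos: [0.5734, -0.0844, 0.1268]
tool_rot: [1.289, 1.171, -1.289]
contact_force: [3.8, 4.2, -5.9]
opening: 0.0158
a 1.439 r 0.0501 rigx -0.0212 t 20.25 F [ 3.8  4.2 -5.9]
1.119 [[[-0.0039,-0.0,-0.0008,0,1],[-0.0078,-0.0001,-0.0019,0,1],[-0.0116,-0.0001,-0.0032,0,1],[-0.0152,-0.0001,-0.0048,0,1]]]
0.799 [[[-0.0035,-0.0,-0.0019,0,1],[-0.0069,-0.0001,-0.0041,0,1],[-0.01,-0.0001,-0.0066,0,1],[-0.013,-0.0001,-0.0093,0,1]]]
0.479 [[[-0.0027,-0.0,-0.0029,0,1],[-0.0052,-0.0001,-0.0061,0,1],[-0.0074,-0.0001,-0.0094,0,1],[-0.0094,-0.0001,-0.0129,0,1]]]
```

```bash
python3 -m jog '[[[-0.0039,0,-0.0008,0,1],[-0.0078,0,-0.0019,0,1],[-0.0116,0,-0.0032,0,1],[-0.0152,0,-0.0048,0,1]]]' | tee -a log.txt; python3 -m jog '[[[-0.0035,0,-0.0019,0,1],[-0.0069,0,-0.0041,0,1],[-0.01,0,-0.0066,0,1],[-0.013,0,-0.0093,0,1]]]' | tee -a log.txt; python3 -m jog '[[[-0.0027,0,-0.0029,0,1],[-0.0052,0,-0.0061,0,1],[-0.0074,0,-0.0094,0,1],[-0.0094,0,-0.0129,0,1]]]' | tee -a log.txt;  python3 -c "
from h import *
plan(-0.08,4,3)"
```

```text
t: 20.65
tool_pos: [0.5739, -0.0796, 0.142]
tool_rot: [1.289, 1.172, -1.289]
contact_force: [4.9, 2.8, -7.5]
opening: 0.0159
t: 21.05
tool_pos: [0.5748, -0.0704, 0.1547]
tool_rot: [1.289, 1.172, -1.289]
contact_force: [5.0, 2.6, -9.6]
opening: 0.0158
t: 21.45
tool_pos: [0.5761, -0.0579, 0.1638]
tool_rot: [1.288, 1.171, -1.29]
contact_force: [4.7, -0.9, -10.0]
opening: 0.0155
a 0.486 r 0.0493 rigx -0.0212 t 21.45 F [  4.7  -0.9 -10. ]
0.166 [[[-0.0023,0.0,-0.0033,0,1],[-0.0037,-0.0,-0.007,0,1],[-0.0048,-0.0,-0.0109,0,1],[-0.0056,-0.0,-0.0148,0,1]]]
-0.154 [[[-0.0005,-0.0,-0.004,0,1],[-0.0006,-0.0,-0.008,0,1],[-0.0005,-0.0,-0.012,0,1],[0.0,-0.0,-0.0159,0,1]]]
-0.474 [[[0.0008,0.0,-0.0039,0,1],[0.0019,0.0,-0.0078,0,1],[0.0033,0.0,-0.0115,0,1],[0.005,0.0,-0.0151,0,1]]]
```

```bash
sed -i 's/^YA,ZT,RR=.*/YA,ZT,RR=-0.0688,0.1190,0.050/' h.py;  python3 -c "
from h import *
plan(-0.08,4,3)"
```

```text
a 0.474 r 0.0504 rigx -0.0212 t 21.45 F [  4.7  -0.9 -10. ]
0.154 [[[-0.0013,0.0,-0.0038,0,1],[-0.0027,-0.0,-0.0076,0,1],[-0.0038,-0.0,-0.0114,0,1],[-0.0045,-0.0,-0.0153,0,1]]]
-0.166 [[[-0.0004,-0.0,-0.004,0,1],[-0.0005,-0.0,-0.008,0,1],[-0.0003,-0.0,-0.012,0,1],[0.0002,-0.0,-0.0159,0,1]]]
-0.486 [[[0.0008,0.0,-0.0039,0,1],[0.002,0.0,-0.0077,0,1],[0.0035,0.0,-0.0115,0,1],[0.0052,0.0,-0.0151,0,1]]]
```

```bash
python3 -m jog '[[[-0.0013,0,-0.0038,0,1],[-0.0027,0,-0.0076,0,1],[-0.0038,0,-0.0114,0,1],[-0.0045,0,-0.0153,0,1]]]' | tee -a log.txt; python3 -m jog '[[[-0.0004,0,-0.004,0,1],[-0.0005,0,-0.008,0,1],[-0.0003,0,-0.012,0,1],[0.0002,0,-0.016,0,1]]]' | tee -a log.txt; python3 -m jog '[[[0.0008,0,-0.0039,0,1],[0.002,0,-0.0077,0,1],[0.0035,0,-0.0115,0,1],[0.0052,0,-0.0151,0,1]]]' | tee -a log.txt;  cat > fit.py <<'E'
from h import *
import re
s=open("log.txt").read()
P=np.array([[float(v) for v in x.split(",")] for x in re.findall(r"tool_pos: \[(.*?)\]",s)])
F=np.array([[float(v) for v in x.split(",")] for x in re.findall(r"contact_force: \[(.*?)\]",s)])
def an(s0=None):
    y=rig(P)[:,1]-YA; z=P[:,2]-ZT; a=np.arctan2(-y,z)
    fy=F[:,:2]@np.array([-np.sin(RA),np.cos(RA)]); fz=F[:,2]
    fr=fy*-np.sin(a)+fz*np.cos(a); ft=-fy*np.cos(a)-fz*np.sin(a) # along +a
    return a,np.hypot(y,z),fr,ft
a,r,fr,ft=an()
d=np.angle(np.exp(1j*np.diff(np.r_[-.61,a]))); sg=np.sign(d)
tau=-.05*ft
for i in range(len(a)): print(i,"a %.2f r %.4f fr %.1f tau %.3f dir %d"%(a[i],r[i],fr[i],tau[i],sg[i]))
A=np.c_[sg,-np.sin(a),-np.cos(a)]
k=np.abs(d)>.15
x,res,_,_=np.linalg.lstsq(A[k],tau[k],rcond=None); D,mc,ms=x
print("D",D,"M",np.hypot(mc,ms),"b",np.arctan2(ms,mc),"rms",np.std(A[k]@x-tau[k]))
b=np.arctan2(ms,mc)
print("goal a",np.angle(np.exp(1j*(np.pi-b))))
# D fixed at .15
y=tau[k]-.15*sg[k]; x,_,_,_=np.linalg.lstsq(A[k,1:],y,rcond=None); b=np.arctan2(x[1],x[0]);print("Dfix M",np.hypot(*x),"goal",np.angle(np.exp(1j*(np.pi-b))),"rms",np.std(A[k,1:]@x-y))
E
python3 fit.py; python3 -c "
from h import *
plan(-0.08,4,3)"
```

```text
t: 21.85
tool_pos: [0.5777, -0.0429, 0.1686]
tool_rot: [1.287, 1.17, -1.291]
contact_force: [3.2, -2.2, -6.3]
opening: 0.0159
t: 22.25
tool_pos: [0.5794, -0.027, 0.1686]
tool_rot: [1.287, 1.17, -1.291]
contact_force: [3.4, -4.2, -7.2]
opening: 0.0161
t: 22.65
tool_pos: [0.581, -0.0122, 0.1636]
tool_rot: [1.286, 1.169, -1.292]
contact_force: [1.7, -6.1, -6.3]
opening: 0.0155
0 a -0.95 r 0.0498 fr 3.9 tau -0.009 dir -1
1 a -1.29 r 0.0498 fr 4.8 tau -0.003 dir -1
2 a -1.62 r 0.0498 fr 0.1 tau -0.090 dir -1
3 a -1.94 r 0.0498 fr -0.3 tau -0.059 dir -1
4 a -2.27 r 0.0498 fr -2.2 tau -0.115 dir -1
5 a -2.59 r 0.0498 fr -2.3 tau -0.088 dir -1
6 a -2.91 r 0.0499 fr -5.1 tau -0.216 dir -1
7 a 3.04 r 0.0499 fr 3.8 tau -0.214 dir -1
8 a 2.71 r 0.0499 fr 1.3 tau -0.218 dir -1
9 a 2.39 r 0.0501 fr -1.7 tau -0.265 dir -1
10 a 2.06 r 0.0500 fr 1.6 tau -0.253 dir -1
11 a 1.73 r 0.0502 fr -3.0 tau -0.273 dir -1
12 a 1.41 r 0.0503 fr -5.4 tau -0.256 dir -1
13 a 1.10 r 0.0504 fr -6.4 tau -0.258 dir -1
14 a 0.78 r 0.0504 fr -9.0 tau -0.229 dir -1
15 a 0.47 r 0.0504 fr -8.7 tau -0.247 dir -1
16 a 0.16 r 0.0502 fr -5.9 tau -0.141 dir -1
17 a -0.16 r 0.0503 fr -7.7 tau -0.131 dir -1
18 a -0.48 r 0.0502 fr -8.3 tau -0.118 dir -1
D 0.164676829260308 M 0.11731776713719554 b -0.21273912295478556 rms 0.028968380105764323
goal a -2.928853530635008
Dfix M 0.11805733796279 goal -2.9272385703164714 rms 0.028973275164374413
a -0.476 r 0.0501 rigx -0.0212 t 22.65 F [ 1.7 -6.1 -6.3]
-0.796 [[[0.0021,0.0,-0.0034,0,1],[0.0044,0.0,-0.0067,0,1],[0.0069,0.0001,-0.0098,0,1],[0.0097,0.0001,-0.0127,0,1]]]
-1.116 [[[0.003,0.0,-0.0027,0,1],[0.0062,0.0001,-0.0051,0,1],[0.0095,0.0001,-0.0072,0,1],[0.0131,0.0001,-0.0091,0,1]]]
-1.436 [[[0.0037,0.0,-0.0016,0,1],[0.0075,0.0001,-0.0029,0,1],[0.0113,0.0001,-0.0039,0,1],[0.0153,0.0002,-0.0046,0,1]]]
```

The fit gives a drag of 0.16 N·m and an imbalance of 0.117 N·m, both within the stated ranges. The heavy side is down at about a = -2.93. I go on round and will also reverse as a cross-check.

```bash
python3 -m jog '[[[0.0023,0,-0.003,0,1],[0.0046,0,-0.0063,0,1],[0.0071,0,-0.0094,0,1],[0.0099,0,-0.0123,0,1]]]' | tee -a log.txt; python3 -m jog '[[[0.003,0,-0.0027,0,1],[0.0062,0,-0.0051,0,1],[0.0095,0,-0.0072,0,1],[0.0131,0,-0.0091,0,1]]]' | tee -a log.txt; python3 -m jog '[[[0.0037,0,-0.0016,0,1],[0.0075,0,-0.0029,0,1],[0.0113,0,-0.0039,0,1],[0.0153,0,-0.0046,0,1]]]' | tee -a log.txt;  sed -i 's/^YA,ZT,RR=.*/YA,ZT,RR=-0.0686,0.1190,0.0496/' h.py; python3 fit.py|tail -6; python3 -c "
from h import *
plan(-0.08,4,4)"
```

```text
t: 23.05
tool_pos: [0.5823, 0.0004, 0.1541]
tool_rot: [1.286, 1.169, -1.292]
contact_force: [-0.5, -4.2, -1.5]
opening: 0.0154
t: 23.45
tool_pos: [0.5833, 0.0096, 0.141]
tool_rot: [1.286, 1.168, -1.292]
contact_force: [-0.2, -4.7, -1.1]
opening: 0.0157
t: 23.85
tool_pos: [0.5838, 0.0142, 0.1257]
tool_rot: [1.286, 1.168, -1.292]
contact_force: [0.2, -5.4, 0.7]
opening: 0.0156
19 a -0.79 r 0.0499 fr -4.1 tau -0.096 dir -1
20 a -1.11 r 0.0498 fr -4.7 tau -0.054 dir -1
21 a -1.44 r 0.0498 fr -5.2 tau -0.071 dir -1
D 0.16687295013879067 M 0.1136640641319108 b -0.19540876822992648 rms 0.027937726832751367
goal a -2.946183885359867
Dfix M 0.11047484082153525 goal -2.954872805760871 rms 0.02804413438901204
a -1.436 r 0.0497 rigx -0.0211 t 23.85 F [ 0.2 -5.4  0.7]
-1.756 [[[0.004,-0.0,-0.0003,0,1],[0.0079,0.0,-0.0003,0,1],[0.0119,0.0001,-0.0,0,1],[0.0158,0.0001,0.0006,0,1]]]
-2.076 [[[0.0039,0.0,0.0009,0,1],[0.0076,0.0001,0.0021,0,1],[0.0113,0.0001,0.0036,0,1],[0.0149,0.0002,0.0054,0,1]]]
-2.396 [[[0.0034,0.0,0.0021,0,1],[0.0066,0.0001,0.0044,0,1],[0.0096,0.0001,0.007,0,1],[0.0124,0.0001,0.0098,0,1]]]
-2.716 [[[0.0026,0.0,0.003,0,1],[0.0049,0.0001,0.0063,0,1],[0.0069,0.0001,0.0097,0,1],[0.0087,0.0001,0.0132,0,1]]]
```

```bash
python3 -m jog '[[[0.004,0,0,0,1],[0.0079,0,0,0,1],[0.0119,0,0.0002,0,1],[0.0158,0,0.0007,0,1]]]' | tee -a log.txt; python3 -m jog '[[[0.0039,0,0.0009,0,1],[0.0076,0,0.0021,0,1],[0.0113,0,0.0036,0,1],[0.0149,0,0.0054,0,1]]]' | tee -a log.txt; python3 -m jog '[[[0.0034,0,0.0021,0,1],[0.0066,0,0.0044,0,1],[0.0096,0,0.007,0,1],[0.0124,0,0.0098,0,1]]]' | tee -a log.txt; python3 -m jog '[[[0.0026,0,0.003,0,1],[0.0049,0,0.0063,0,1],[0.0069,0,0.0097,0,1],[0.0087,0,0.0132,0,1]]]' | tee -a log.txt;  python3 fit.py|tail -7; python3 -c "
from h import *
plan(-0.08,4,4)"
```

```text
t: 24.25
tool_pos: [0.5837, 0.0137, 0.1099]
tool_rot: [1.286, 1.168, -1.291]
contact_force: [-0.6, -3.2, 1.5]
opening: 0.0156
t: 24.65
tool_pos: [0.5832, 0.0084, 0.0949]
tool_rot: [1.286, 1.168, -1.291]
contact_force: [-1.1, -1.6, 3.7]
opening: 0.0157
t: 25.05
tool_pos: [0.5822, -0.0013, 0.0825]
tool_rot: [1.287, 1.168, -1.29]
contact_force: [-0.7, -2.3, 4.9]
opening: 0.016
t: 25.45
tool_pos: [0.5808, -0.0143, 0.0737]
tool_rot: [1.288, 1.168, -1.29]
contact_force: [-1.3, 0.5, 6.0]
opening: 0.0156
22 a -1.76 r 0.0496 fr -3.5 tau -0.044 dir -1
23 a -2.08 r 0.0497 fr -3.3 tau -0.120 dir -1
24 a -2.40 r 0.0497 fr -5.2 tau -0.080 dir -1
25 a -2.71 r 0.0498 fr -5.3 tau -0.141 dir -1
D 0.1667038294064341 M 0.1135636841216048 b -0.19279215336439245 rms 0.02764951620203909
goal a -2.948800500225401
Dfix M 0.10804678186547714 goal -2.9258336908385965 rms 0.02798931711032095
a -2.714 r 0.0498 rigx -0.0211 t 25.45 F [-1.3  0.5  6. ]
-3.034 [[[0.0013,-0.0001,0.0037,0,1],[0.0025,-0.0001,0.0075,0,1],[0.0034,-0.0001,0.0114,0,1],[0.0039,-0.0,0.0153,0,1]]]
-3.354 [[[0.0002,0.0,0.004,0,1],[0.0002,0.0,0.0079,0,1],[-0.0002,0.0,0.0119,0,1],[-0.0009,0.0,0.0158,0,1]]]
-3.674 [[[-0.001,-0.0,0.0038,0,1],[-0.0023,-0.0,0.0076,0,1],[-0.0039,-0.0,0.0112,0,1],[-0.0058,-0.0,0.0147,0,1]]]
-3.994 [[[-0.0022,-0.0,0.0033,0,1],[-0.0046,-0.0,0.0065,0,1],[-0.0073,-0.0,0.0094,0,1],[-0.0102,-0.0001,0.0121,0,1]]]
```

```bash
python3 -m jog '[[[0.0009,0,0.0037,0,1],[0.002,0,0.0075,0,1],[0.0029,0,0.0114,0,1],[0.0034,0,0.0153,0,1]]]' | tee -a log.txt; python3 -m jog '[[[0.0002,0,0.004,0,1],[0.0002,0,0.0079,0,1],[-0.0002,0,0.0119,0,1],[-0.0009,0,0.0158,0,1]]]' | tee -a log.txt; python3 -m jog '[[[-0.001,0,0.0038,0,1],[-0.0023,0,0.0076,0,1],[-0.0039,0,0.0112,0,1],[-0.0058,0,0.0147,0,1]]]' | tee -a log.txt; python3 -m jog '[[[-0.0022,0,0.0033,0,1],[-0.0046,0,0.0065,0,1],[-0.0073,0,0.0094,0,1],[-0.0102,0,0.0121,0,1]]]' | tee -a log.txt;  sed -i 's/^YA,ZT,RR=.*/YA,ZT,RR=-0.0686,0.1190,0.0493/' h.py;python3 fit.py|tail -7; python3 -c "
from h import *
plan(0.08,4,6)"
```

```text
t: 25.85
tool_pos: [0.5792, -0.0293, 0.0695]
tool_rot: [1.289, 1.169, -1.289]
contact_force: [2.8, 2.8, -0.8]
opening: 0.0158
t: 26.25
tool_pos: [0.5775, -0.0452, 0.0702]
tool_rot: [1.289, 1.169, -1.289]
contact_force: [2.7, 3.7, -0.8]
opening: 0.0154
t: 26.65
tool_pos: [0.5759, -0.0601, 0.0758]
tool_rot: [1.289, 1.169, -1.289]
contact_force: [3.4, 4.1, -1.9]
opening: 0.016
t: 27.05
tool_pos: [0.5746, -0.0722, 0.0856]
tool_rot: [1.29, 1.169, -1.288]
contact_force: [4.2, 5.0, -2.3]
opening: 0.0155
26 a -3.03 r 0.0498 fr 1.1 tau -0.148 dir -1
27 a 2.93 r 0.0499 fr -0.0 tau -0.202 dir -1
28 a 2.61 r 0.0501 fr -0.6 tau -0.239 dir -1
29 a 2.30 r 0.0503 fr -2.5 tau -0.266 dir -1
D 0.16575446556084922 M 0.11299891899526418 b -0.17357586461795968 rms 0.026209629703916684
goal a -2.968016788971834
Dfix M 0.11008191954122191 goal -2.9164606885557682 rms 0.026564535222945343
a 2.297 r 0.0503 rigx -0.0212 t 27.05 F [ 4.2  5.  -2.3]
2.617 [[[0.0022,0.0001,-0.0034,0,1],[0.0049,0.0001,-0.0064,0,1],[0.0073,0.0001,-0.0095,0,1],[0.0094,0.0001,-0.0128,0,1]]]
2.937 [[[0.0019,0.0,-0.0035,0,1],[0.0034,0.0,-0.0071,0,1],[0.0047,0.0,-0.0108,0,1],[0.0057,0.0,-0.0146,0,1]]]
3.257 [[[0.0007,-0.0,-0.0039,0,1],[0.001,-0.0,-0.0078,0,1],[0.0011,-0.0,-0.0118,0,1],[0.0008,-0.0,-0.0157,0,1]]]
3.577 [[[-0.0006,-0.0,-0.0039,0,1],[-0.0015,-0.0,-0.0077,0,1],[-0.0027,-0.0,-0.0115,0,1],[-0.0041,-0.0001,-0.0152,0,1]]]
3.897 [[[-0.0018,-0.0,-0.0035,0,1],[-0.0038,-0.0,-0.0069,0,1],[-0.0061,-0.0001,-0.0101,0,1],[-0.0087,-0.0001,-0.0131,0,1]]]
4.217 [[[-0.0028,-0.0,-0.0028,0,1],[-0.0058,-0.0001,-0.0053,0,1],[-0.009,-0.0001,-0.0076,0,1],[-0.0124,-0.0001,-0.0097,0,1]]]
```

```bash
python3 -m jog '[[[0.0022,0,-0.0034,0,1],[0.0049,0,-0.0064,0,1],[0.0073,0,-0.0095,0,1],[0.0094,0,-0.0128,0,1]]]' | tee -a log.txt; python3 -m jog '[[[0.0019,0,-0.0035,0,1],[0.0034,0,-0.0071,0,1],[0.0047,0,-0.0108,0,1],[0.0057,0,-0.0146,0,1]]]' | tee -a log.txt; python3 -m jog '[[[0.0007,0,-0.0039,0,1],[0.001,0,-0.0078,0,1],[0.0011,0,-0.0118,0,1],[0.0008,0,-0.0157,0,1]]]' | tee -a log.txt; python3 fit.py|tail -6; python3 -c "
from h import *
plan(0.08,4,4)"
```

```text
t: 27.45
tool_pos: [0.576, -0.0599, 0.0758]
tool_rot: [1.289, 1.168, -1.289]
contact_force: [3.3, -3.6, -2.7]
opening: 0.0158
t: 27.85
tool_pos: [0.5776, -0.0449, 0.0701]
tool_rot: [1.289, 1.168, -1.289]
contact_force: [2.6, -3.0, -0.6]
opening: 0.0161
t: 28.25
tool_pos: [0.5792, -0.0291, 0.0695]
tool_rot: [1.289, 1.168, -1.289]
contact_force: [1.2, -4.1, -0.3]
opening: 0.0155
30 a 2.61 r 0.0500 fr 4.0 tau 0.072 dir 1
31 a 2.94 r 0.0499 fr 1.1 tau 0.127 dir 1
32 a -3.03 r 0.0498 fr -0.2 tau 0.198 dir 1
D 0.16662686549779304 M 0.11400802775045067 b -0.1590605530153356 rms 0.026093971610068052
goal a -2.982532100574458
Dfix M 0.10963709337232806 goal -2.9575635332992785 rms 0.028396676771972974
a -3.025 r 0.0498 rigx -0.0212 t 28.25 F [ 1.2 -4.1 -0.3]
-2.705 [[[-0.0011,-0.0001,-0.0038,0,1],[-0.002,-0.0001,-0.0077,0,1],[-0.0032,-0.0001,-0.0114,0,1],[-0.0047,-0.0001,-0.0151,0,1]]]
-2.385 [[[-0.0018,-0.0,-0.0035,0,1],[-0.0038,-0.0,-0.0069,0,1],[-0.0062,-0.0001,-0.0101,0,1],[-0.0087,-0.0001,-0.0131,0,1]]]
-2.065 [[[-0.0028,-0.0,-0.0028,0,1],[-0.0058,-0.0001,-0.0053,0,1],[-0.009,-0.0001,-0.0076,0,1],[-0.0124,-0.0001,-0.0096,0,1]]]
-1.745 [[[-0.0035,-0.0,-0.0018,0,1],[-0.0072,-0.0001,-0.0032,0,1],[-0.011,-0.0001,-0.0044,0,1],[-0.0148,-0.0001,-0.0053,0,1]]]
```

```bash
python3 -m jog '[[[-0.0011,0,-0.0038,0,1],[-0.002,0,-0.0077,0,1],[-0.0032,0,-0.0114,0,1],[-0.0047,0,-0.0151,0,1]]]' | tee -a log.txt; python3 -m jog '[[[-0.0018,0,-0.0035,0,1],[-0.0038,0,-0.0069,0,1],[-0.0062,0,-0.0101,0,1],[-0.0087,0,-0.0131,0,1]]]' | tee -a log.txt; python3 -m jog '[[[-0.0028,0,-0.0028,0,1],[-0.0058,0,-0.0053,0,1],[-0.009,0,-0.0076,0,1],[-0.0124,0,-0.0096,0,1]]]' | tee -a log.txt; python3 fit.py|tail -6; python3 -c "
from h import *
plan(-0.075,4,3)"
```

```text
t: 28.65
tool_pos: [0.5808, -0.0137, 0.0741]
tool_rot: [1.289, 1.168, -1.289]
contact_force: [3.8, -2.5, -3.6]
opening: 0.0155
t: 29.05
tool_pos: [0.5822, -0.0007, 0.0832]
tool_rot: [1.288, 1.168, -1.289]
contact_force: [1.4, -3.6, -2.7]
opening: 0.0154
t: 29.45
tool_pos: [0.5832, 0.0088, 0.0958]
tool_rot: [1.288, 1.168, -1.29]
contact_force: [4.2, -4.5, -2.5]
opening: 0.0154
33 a -2.70 r 0.0497 fr 2.4 tau 0.172 dir 1
34 a -2.38 r 0.0496 fr -0.4 tau 0.217 dir 1
35 a -2.06 r 0.0496 fr -2.4 tau 0.205 dir 1
D 0.16375823477817705 M 0.1102325238550959 b -0.1916029017750811 rms 0.026496354687180607
goal a -2.9499897518147127
Dfix M 0.10833012585674737 goal -2.948339126214784 rms 0.0277193419487732
a -2.058 r 0.0496 rigx -0.0212 t 29.45 F [ 4.2 -4.5 -2.5]
-2.358 [[[0.003,0.0,0.0021,0,1],[0.0061,0.0,0.0042,0,1],[0.009,0.0001,0.0066,0,1],[0.0116,0.0001,0.0091,0,1]]]
-2.658 [[[0.0025,0.0,0.0027,0,1],[0.0048,0.0,0.0056,0,1],[0.0068,0.0001,0.0087,0,1],[0.0087,0.0001,0.0119,0,1]]]
-2.958 [[[0.0016,0.0,0.0033,0,1],[0.0029,0.0,0.0068,0,1],[0.004,0.0,0.0103,0,1],[0.0047,0.0001,0.014,0,1]]]
```

Both directions agree on a goal of about -2.95. I go there and hold.

```bash
python3 -m jog '[[[0.003,0,0.0021,0,1],[0.0061,0,0.0042,0,1],[0.009,0,0.0066,0,1],[0.0116,0,0.0091,0,1]]]' | tee -a log.txt; python3 -m jog '[[[0.0025,0,0.0027,0,1],[0.0048,0,0.0056,0,1],[0.0068,0,0.0087,0,1],[0.0087,0,0.0119,0,1]]]' | tee -a log.txt; python3 -m jog '[[[0.0016,0,0.0033,0,1],[0.0029,0,0.0068,0,1],[0.004,0,0.0103,0,1],[0.0047,0,0.014,0,1]]]' | tee -a log.txt; python3 fit.py|tail -6; python3 -m jog '[[[0,0,0,0,1],[0,0,0,0,1],[0,0,0,0,1],[0,0,0,0,1],[0,0,0,0,1]]]'; python3 -c "
from h import *
plan(-0.01,1,1); grab('wrist',20);grab('scene',20);grab('top',20)
d=cv2.imread('pics/scene20.png');cv2.imwrite('pics/scene20c.png',cv2.resize(d[200:400,150:400],None,fx=3,fy=3,interpolation=cv2.INTER_CUBIC))"
```

```text
t: 29.85
tool_pos: [0.5823, 0.0001, 0.084]
tool_rot: [1.289, 1.168, -1.289]
contact_force: [2.5, 2.2, 1.0]
opening: 0.016
t: 30.25
tool_pos: [0.5811, -0.0118, 0.075]
tool_rot: [1.289, 1.168, -1.288]
contact_force: [1.9, 1.3, 2.1]
opening: 0.0156
t: 30.65
tool_pos: [0.5795, -0.0258, 0.0701]
tool_rot: [1.29, 1.168, -1.288]
contact_force: [2.8, 2.7, 1.5]
opening: 0.0158
36 a -2.35 r 0.0496 fr 1.0 tau -0.122 dir -1
37 a -2.66 r 0.0497 fr -1.2 tau -0.115 dir -1
38 a -2.96 r 0.0497 fr -0.9 tau -0.160 dir -1
D 0.16369587143029338 M 0.10984532880409921 b -0.18967096958887977 rms 0.025814526537231902
goal a -2.9519216840009137
Dfix M 0.1074114977021058 goal -2.9350714693550857 rms 0.0271686166866548
t: 31.15
tool_pos: [0.5795, -0.0262, 0.07]
tool_rot: [1.289, 1.168, -1.289]
contact_force: [2.5, -2.1, 0.9]
opening: 0.0154
a -2.967 r 0.0498 rigx -0.0211 t 31.15 F [ 2.5 -2.1  0.9]
-2.977 [[[-0.0004,-0.0001,0.0006,0,1]]]
```

View pics/wrist20.png

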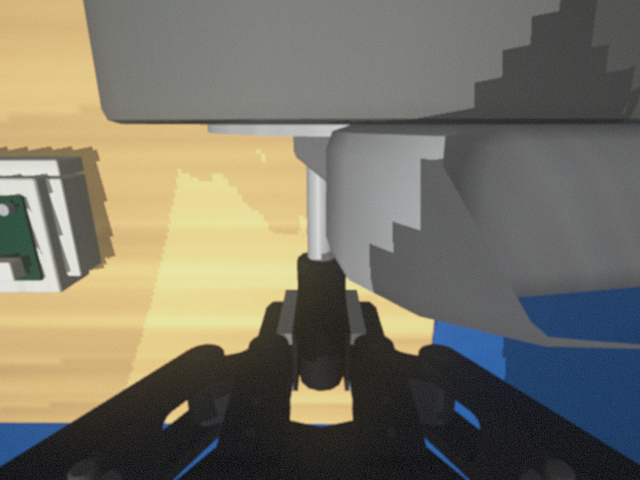

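View pics/scene20c.png

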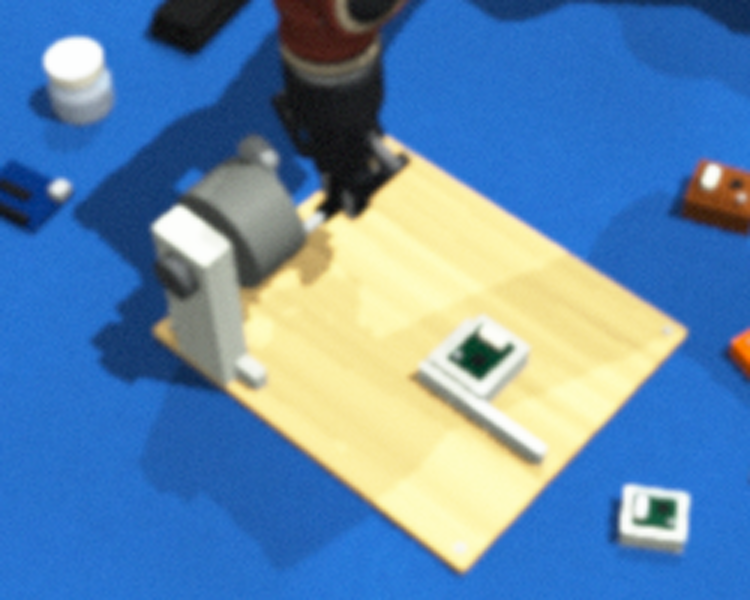

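View pics/top20.png

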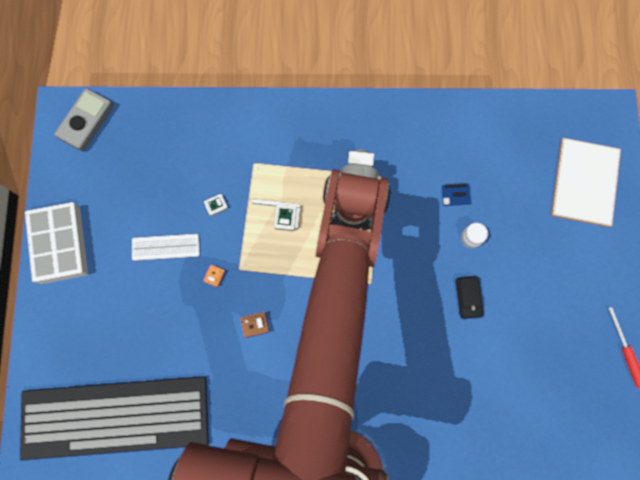

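The wrist view shows the handle still gripped at cols 298–345. The scene crop shows the sensor against both stops (480,355). In the top view the breadboard (165,247), mouse (470,297), board (456,195) and jar (475,235) haven't moved. I hand it in.

```bash
python3 -c "
from h import *
o=ctrl.get_obs();print(o['t'],o['opening'],np.abs(o['dq']).max(),o['contact_force']);ctrl.finish_job()"
```

```text
31.3 0.015837895570206092 0.0017102731551314643 [ 1.9852608  -3.35862292  0.11110041]
the job is handed in; nothing more can be done
```

The job was handed in at 31.3 s; no verdict was reported. The arm was still gripping the handle, with the drum still and its measured heavy side down.

- **Sensor:** I pushed it in x, then y, then both again. It stopped at the same y both times. A later wrist picture put its middle at rig (-0.7, 100.0) mm against home at (0, 100), and square. The closing scene picture still shows it in the corner.
- **Drum:** I led it by the handle about 1.25 turns one way to an angle of roughly -10.3 rad. I then went about a third of a turn back and returned to the hold position.
- **Heavy side:** The force fit gave a drag of 0.16 N·m and an imbalance of 0.11 N·m. The heavy side is down at a ≈ -2.95 rad, and I hold the drum at -2.97 rad. Fits along the way, including the reversed pass, put it between about -2.92 and -2.98 rad.
- **Final state:** The grip command is 70 N, with the fingers stopped on the handle at 15.8 mm opening, a little under its 18 mm diameter. Arm joint speeds were below 0.002 rad/s.
- **Bystanders:** The closing top view shows all four where they started.

**Disagreements:**
- My first rig fixes from the fixed cameras differed by up to 8 mm in x, so I used the wrist camera for the rig pose.
- The circle centre was about 2 mm off at first and I corrected it on the way. Radial forces stayed at or below about 9 N.
- Force readings were noisy, about 0.026 N·m rms in the fit. I estimate the heavy-side angle is good to about 5 degrees.

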